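# Stack an idler-wheel hub in the lever press, flip the safety bar, hold the press down

## Task

Build up the idler-wheel hub squarely in the pocket of the lever press: first the hub body (spigot up), then the spacer ring over its spigot, then the cap disc on top with its boss up, keeping the safety bar closed in front of the lever while you load. Then flip the safety bar right over to its open side, pull the spring-loaded lever all the way down to its stop so that its foot presses the cap, and finish while still holding the lever down by its handle. Leave the other things on the bench where they are.

Things in the scene. Friction and masses are not known exactly. Their poses are not given: they have to be found in the camera images.
- press: Grey bench lever press, bolted down, base 120 x 330 x 14 mm. Origin: on the bench below the pocket centre; z up; +y runs from the lever pivot over the pocket (base from y = -250 to +80 mm); -x faces the robot (turned at most 20 degrees). Two upright cheeks (x = +-16 to +-24, y = -180 to -95 mm, top 136 mm, ears to 154 mm) carry lever and safety bar.
- pocket (a point): Centre of the pocket floor, 22 mm above the bench; axes as press. A round nest plate (92 mm across) with four steel posts, 44 mm high and 12 mm wide, on its diagonals (45 degrees to the press's x and y). A 63 mm circle fits between them; their top 7 mm opens out by 5 mm a side as a lead-in. Gaps 36 mm wide between the posts, along the press's +-x and +-y, leave room for fingers.
- hub: Hub body, the thickest part: aluminium disc 60 mm across and 20 mm high with a spigot 28 mm across rising 6 mm more from its top. Origin: centre of the underside, z up through the spigot. Goes first, its underside on the pocket floor.
- spacer: Spacer, the plain ring: aluminium, 60 mm outside, 36 mm bore, 10 mm high. Origin: centre of the underside. Goes second, over the hub's spigot: underside 20 mm above the pocket floor.
- cap: Cap, the thin disc: aluminium, 60 mm across and 6 mm thick with a boss 22 mm across rising 8 mm from the middle of its top. Origin: centre of the underside, z up through the boss. Goes third: underside 30 mm above the pocket floor.
- lever (a joint): Angle of the press lever, rad: 0 = parked, leaning back, 2.1 rad above level; grows as the handle is pulled up, over and down to the pocket side; 2.1 = level, at its stop. A spring always drives it back to 0 (at the handle about 4 N all the way, then up to 7 N more when the foot presses the full stack). The safety bar blocks it below 0.1 while closed. Let go, it swings back up at once.
- lever_pivot (a point): Pivot of the lever: press frame (0, -130, 86) mm; the lever turns about the press's x axis. The lever is a steel bar 14 mm wide and 24 mm deep.
- lever_grip (a point): Middle of the robot-side rubber grip of the lever's T-handle: round, 20 mm thick, 62 mm long, its axis along the press's x, 240 mm from the pivot axis and 48 mm to the robot's side (-x) of the lever's mid-plane (a like grip lies on the other side, +48 mm). With the lever at angle q it lies at press (-48, -130 + 240 cos(2.1 - q), 86 + 240 sin(2.1 - q)) mm.
- handle: The T-handle across the end of the lever (both grips), free to turn about its own axis; origin in its middle, on the lever's centre line 240 mm from the pivot.
- foot: Spring-loaded steel pressing foot under the lever, 130 mm from the pivot, with a ball-shaped nose 20 mm across; origin at the nose's tip. With the lever at its stop and the whole stack in place the cap's boss pushes it in 6 mm, which makes about 12 N.
- catch (a joint): Angle of the safety bar, rad: 0 = closed, lying level across the two cheeks in front of the parked lever; grows as its knob is lifted and turned over to the side away from the robot (+x of the press); 2.2 = fully open, at its stop. Its stiff hinge (under 1 N at the knob) lets it stay where it is left.
- catch_knob (a point): Centre of the black ball knob (20 mm across) at the robot-side end of the safety bar: press (-62, -138.5, 142) mm when closed; 82 mm from the bar's hinge. The bar is 10 mm wide along the press's y and 12 mm deep.
- catch_hinge (a point): Hinge of the safety bar: press (20, -138.5, 142) mm; its axis is the press's y axis.
- bearing: Bystander: steel ball-bearing-like ring, 35 mm across, 11 mm high, 16 mm bore; lies between the parts; not part of this job; leave it alone
- tape_roll: Bystander: empty cardboard tape core, 76 mm across, 25 mm high, flat on the bench; leave it alone
- screwdriver: Bystander: screwdriver lying on the bench, wooden handle; leave it alone
- wrench: Bystander: steel spanner lying on the bench; leave it alone
- screw_jar: Bystander: clear screw jar with a dark lid, 70 mm across, 89 mm high; leave it alone
- spray_can: Bystander: white spray can, 65 mm across, 182 mm high, black cap; leave it alone
- oil_can: Bystander: grey spray can, 65 mm across, 182 mm high, white cap; leave it alone
- offcut: Bystander: pine offcut, 160 x 70 x 38 mm; leave it alone
Not all that is in view belongs to the job. What is shaped like the cap but orange is not meant. What is shaped like the hub but black is not meant.

How it is judged:
On the way, in this order (a step that is already met when the one before it is completed fails the run):
1. the hub body sits flat in the pocket, let go, safety bar still closed (horizontal distance between hub and pocket below 0.0035 m and z of hub in the frame of pocket between -0.002 and 0.002 m and angle between hub's own z axis and vertical below 0.06 rad and contact force between the fingers and hub below 0.2 N and value of joint catch below 0.15 rad and value of joint lever below 0.1 rad), for 0.2 s.
2. the spacer lies flat on the hub body in the pocket, let go, safety bar still closed (horizontal distance between each of hub, spacer and pocket below 0.0035 m and z of hub in the frame of pocket between -0.002 and 0.002 m and angle between each of hub, spacer's own z axis and vertical below 0.06 rad and z of spacer in the frame of pocket between 0.018 and 0.022 m and contact force between the fingers and spacer below 0.2 N and value of joint catch below 0.15 rad and value of joint lever below 0.1 rad), for 0.2 s.
3. the cap lies flat on the spacer in the pocket, let go, safety bar still closed (horizontal distance between each of hub, spacer, cap and pocket below 0.0035 m and z of hub in the frame of pocket between -0.002 and 0.002 m and angle between each of hub, spacer, cap's own z axis and vertical below 0.06 rad and z of spacer in the frame of pocket between 0.018 and 0.022 m and z of cap in the frame of pocket between 0.028 and 0.032 m and contact force between the fingers and cap below 0.2 N and value of joint catch below 0.15 rad and value of joint lever below 0.1 rad), for 0.2 s.
4. the safety bar is flipped over to its open side while the lever is still parked (horizontal distance between each of hub, spacer, cap and pocket below 0.0035 m and z of hub in the frame of pocket between -0.002 and 0.002 m and angle between each of hub, spacer, cap's own z axis and vertical below 0.06 rad and z of spacer in the frame of pocket between 0.018 and 0.022 m and z of cap in the frame of pocket between 0.028 and 0.032 m and value of joint catch above 1.7 rad and value of joint lever below 0.1 rad), for 0.2 s.
5. the lever is pulled down to its stop and presses the stack (horizontal distance between each of hub, spacer, cap and pocket below 0.0035 m and z of hub in the frame of pocket between -0.002 and 0.002 m and angle between each of hub, spacer, cap's own z axis and vertical below 0.06 rad and z of spacer in the frame of pocket between 0.018 and 0.022 m and z of cap in the frame of pocket between 0.028 and 0.032 m and value of joint lever above 2.06 rad and contact force between foot and cap above 5 N), for 0.3 s.
At the end, for the whole second after the job is handed in: Hub, spacer, cap stacked in the pocket: centred to 3.5 mm, heights (0, 20, 30 mm over its floor) to 2 mm, level to 0.06 rad, at rest. Safety bar open (over 1.7 rad). Lever held down by the robot (over 2.06 rad; handle over 3 N) with the foot pressing the cap (over 5 N) (all of step 5 and value of joint catch above 1.7 rad and contact force between any of the fingers, the arm and handle above 3 N and linear speed of each of hub, spacer, cap below 0.02 m/s and linear speed of handle below 0.03 m/s); the arm keeps its last pose, push and grip.
It fails at once if a bystander is pushed more than 30 mm (distance of any of bearing, tape_roll, screwdriver, wrench, screw_jar, spray_can, oil_can, offcut from where it was at the start of the episode above 0.03 m).
It fails at once if the jar or a can is knocked over (angle between any of screw_jar, spray_can, oil_can's own z axis and vertical above 0.5 rad).
It fails at once if the lever is forced past the closed safety bar (value of joint lever above 0.3 rad and value of joint catch below 0.8 rad).
It also fails if it takes over 72 s, if anything falls off the work surface, if the arm or the gripper's body presses on something with over 40 N, if the wrist force passes 120 N, or if a joint passes its speed limit or range.

## Robot

A 7-joint arm with a two-finger parallel gripper is mounted at the origin on the work surface. World frame = base frame: x ahead of the robot, y to its left, z up, the work surface at z = 0. Lengths are in m, angles in rad, forces in N, time in s.
With the tool pointing down it reaches from about 0.425 to 0.925 m from the base axis. Payload 6.8 kg.
Tool frame: the origin (TCP) lies on the centre line of the jaws, within the pads' length; the fingertips stand 17 mm ahead of it and the grasp point (between the pads) lies 2 mm behind it; z points along the fingers, x is the direction in which the jaws open and shut, and the axes are right-handed (so a half turn about z gives the same grasp; the last joint's range is limited). The gripper opens to 85 mm and grips with 20 to 120 N. Pads are 22 mm wide; open, the fingers measure 114 mm over their backs; the gripper's body (76 mm by 85 mm) begins 54 mm behind the grasp point. The pads swing forward as they close: fully open they stand 13 mm farther back than shut.
Start: joints at [1.131, 0.477, 0.022, 1.555, -0.011, 1.109, -0.083], TCP at [0.22, -0.638, 0.248] pointing down, gripper open.
Joint ranges: [-2.96, 2.96], [-0.34, 2.1], [-1.41, 1.46], [0.24, 2.44], [-1.37, 4.51], [0.17, 1.92], [-2.96, 2.96]. Speed limits (rad/s): [2.39, 2.39, 3.14, 3.14, 3.14, 3.14, 3.14].

## Interface

Orientations are given as a unit quaternion [w, x, y, z].
In Python, from station import status, read_camera, camera_model, bot gives the robot as it stands.
- The arm moves only by the tool arm_command, never from a script. Its argument "series" is a list of rows, each a list of 3 entries, a list of its own where there are three numbers: the finger opening in mm, from 0 to 85.4, then the shift along the tool's x, y, z in mm, then the turn about the tool's z in rad. In form: [[gripper, [dx, dy, dz], roll], ...]. A call has 1 to 8 rows; each row is the pose to reach, as a shift and turn from the pose commanded when the call began, along the tool's axes at that moment; what a row does not reach only later rows make up. A row lasts 1/8 s, in which the tool goes at most 62.5 mm and 10.7 degrees, less where a joint would pass 70% of its speed; a pose out of reach is approached as far as the arm can. A call with a gripper value outside its range is refused whole. The fingers move at their own pace and stop on an object; "squeeze" is the grip in N (left out, the last holds). Time passes only in rows, so rows that repeat a pose let the fingers close. It gives the time, the measured TCP pose, the force and the opening at its end, in the units of the state.
- status.get_obs(): the state, without advancing time (a new reading comes with each control period).
- read_camera(name): name is "scene" or "top" or "wrist"; returns the picture (400x640x3 uint8, blue, green, red); there is no depth.
- camera_model(name): a dict with "fov_y" (degrees; the focal length in pixels is half the picture's height over the tangent of half this angle, whatever the lens; pixels are square), "cx", "cy" (the principal point, pixels), "R" (3x3) and "t" (3): a world point X has camera coordinates R X + t. Camera axes: x right, y down, z forward; pixel columns grow to the right and rows downward; lengths in m; the calibration is good to about 2 mm. A picture is of the moment at which its call begins: read the wrist's pose just before it. camera_model takes no time and is no camera call; for the wrist camera it gives the pose at the moment of the call.
- bot.hand_in(): hands the job in, once; it reports no verdict.
The state is a dict: "t": time; "q": joint angles; "joint_vel": joint speeds; "joint_torque": joint torques, N m; "eef_pos": TCP position; "tool_rot": TCP orientation; "contact_force": force on the tool from outside, world axes, zero at the start; "torque": the same for the moment, N m; "gripper_width": opening from 0.0 (shut) to 1.0 (fully open).
Only numpy, scipy, OpenCV 4.12 (cv2) and the standard library are available. Lean on these libraries where they do the work, as an engineer would, in place of code of your own. Each camera call takes 0.05 s, during which the arm holds its last target.

## Working session

There is one attempt and no reset: what is moved stays moved. The work goes in short steps, Python scripts to look and compute and a tool call to move; the robot and the scene stay as the last step left them, time stands still between calls to the robot, and variables do not carry over. Pictures are saved under pics/ and viewed, and the job is handed in when it is done.

Besides the shell and the picture viewer there is one more tool, called after ">>>" as name([rows], argument=value, ...), one row to a line, values as JSON. arm_command: Moves the arm, as the interface text tells. Its arguments: {"type":"object","properties":{"series":{"type":"array"},"squeeze":{"type":"number"}},"required":["series"]}

```bash
ls; mkdir -p pics; python3 - <<'E'
from station import status, read_camera, camera_model, bot
import cv2
print(status.get_obs())
for n in("scene","top","wrist"):
    m=camera_model(n); print(n,m)
    cv2.imwrite(f"pics/{n}0.png",read_camera(n))
E
```

```text
pics
{'t': 0.0, 'q': array([ 1.13092025,  0.4777891 ,  0.02231894,  1.55648041, -0.01151816,
        1.10931161, -0.08307363]), 'joint_vel': array([-0.0018789 , -0.0005156 ,  0.00270774,  0.00141518,  0.001061  ,
        0.00070075, -0.00087696]), 'joint_torque': array([-3.41217101e-04, -5.96443641e+01,  1.60762109e+00, -2.81197894e+01,
        1.23248465e-02,  9.29052767e-03,  4.06629184e-06]), 'eef_pos': array([ 0.21967679, -0.63763858,  0.24732044]), 'tool_rot': array([-4.93321612e-04,  8.14179493e-01, -5.80612511e-01, -7.88915767e-04]), 'contact_force': array([-0.19143893, -0.21974089, -0.73050325]), 'torque': array([ 0.04785597, -0.01770414,  0.04577146]), 'gripper_width': 0.9997629759573132}
scene {'fov_y': 52.37812849067533, 'cx': 312.3470925921901, 'cy': 208.89302181251722, 'R': array([[-0.81325549,  0.58185029, -0.00810867],
       [ 0.41003727,  0.56311269, -0.71747721],
       [-0.41289822, -0.58681713, -0.69653479]]), 't': array([ 0.4785196 , -0.04971842,  1.41253711])}
top {'fov_y': 57.14843771808344, 'cx': 320.09181943385903, 'cy': 203.6578109371506, 'R': array([[ 0.01484049, -0.99960272,  0.02396185],
       [-0.98231159, -0.01904922, -0.18628225],
       [ 0.18666469, -0.02077348, -0.98220403]]), 't': array([-0.07494674,  0.54215317,  1.26949996])}
wrist {'fov_y': 60.45559156499001, 'cx': 320.0681201955123, 'cy': 196.79107295210866, 'R': array([[ 3.26596008e-01, -9.45163708e-01, -7.82435304e-04],
       [-9.04452157e-01, -3.12768492e-01,  2.90072691e-01],
       [-2.74410901e-01, -9.40289078e-02, -9.57004296e-01]]), 't': array([-0.67369705, -0.03813849,  0.37846331])}
```

View pics/scene0.png

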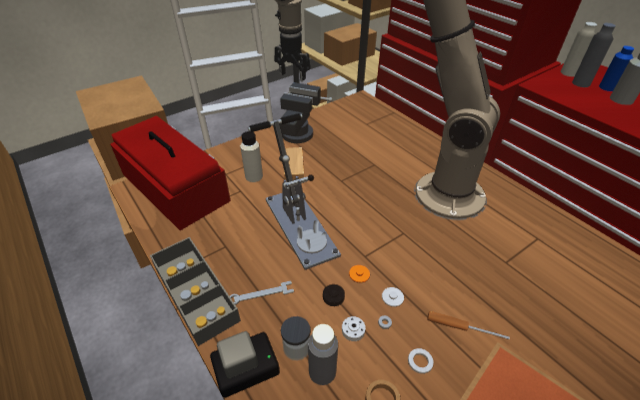

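View pics/top0.png

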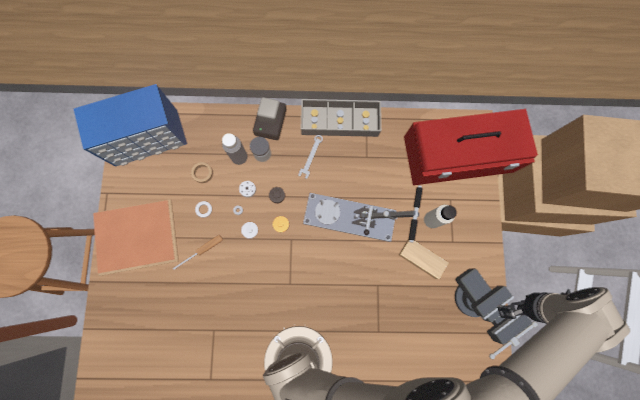

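View pics/wrist0.png

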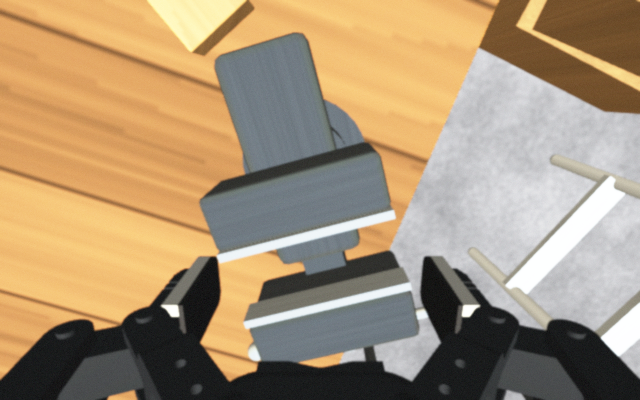

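```bash
cat > h.py <<'E'
import numpy as np, cv2
from scipy.spatial.transform import Rotation as Ro
from station import status, read_camera, camera_model, bot
def K(m):
    f=200/np.tan(np.radians(m['fov_y'])/2); return f
def ray(m,u,v):
    f=K(m); d=np.array([(u-m['cx'])/f,(v-m['cy'])/f,1.]); R=np.array(m['R'])
    return -R.T@np.array(m['t']), R.T@d/np.linalg.norm(d)
def onplane(m,u,v,z):
    c,d=ray(m,u,v); return c+d*(z-c[2])/d[2]
def tri(obs):
    A=np.zeros((3,3));b=np.zeros(3)
    for m,u,v in obs:
        c,d=ray(m,u,v);P=np.eye(3)-np.outer(d,d);A+=P;b+=P@c
    X=np.linalg.solve(A,b)
    return X,[float(np.linalg.norm((np.eye(3)-np.outer(d,d))@(X-c))) for c,d in [ray(*o) for o in obs]]
def proj(m,X):
    p=np.array(m['R'])@X+np.array(m['t']);f=K(m);return f*p[0]/p[2]+m['cx'],f*p[1]/p[2]+m['cy']
def toolR(o):
    w,x,y,z=o['tool_rot'];return Ro.from_quat([x,y,z,w]).as_matrix()
def shift(target,o=None,yaw=None):
    """tool-axes shift in mm to reach target; yaw = wanted world dir angle of the tool x axis"""
    o=o or status.get_obs();R=toolR(o);d=R.T@(np.array(target)-o['eef_pos'])*1000
    a=np.arctan2(R[1,0],R[0,0]);r=None
    if yaw is not None:
        r=-(yaw-a); r=(r+np.pi/2)%np.pi-np.pi/2
    return d.round(1),a,r
E
python3 - <<'E'
from h import *
for n,(x,y,w,h) in dict(scene=(300,230,160,150),top=(170,140,240,150)).items():
    im=cv2.imread(f'pics/{n}0.png');s=800/w if 800/w*h<600 else 600/h;s=int(s)
    cv2.imwrite(f'pics/{n}0c.png',cv2.resize(im[y:y+h,x:x+w],None,fx=s,fy=s,interpolation=cv2.INTER_CUBIC));print(n,s)
o=status.get_obs();R=toolR(o);print(R.round(3));m=camera_model('wrist');print(R.T@(-m['R'].T@m['t']-o['eef_pos']), R.T@m['R'].T)
E
```

```text
scene 4
top 3
[[ 0.326 -0.945 -0.001]
 [-0.945 -0.326  0.001]
 [-0.001  0.    -1.   ]]
[-0.00077253 -0.07387902 -0.12533137] [[ 9.99999172e-01  5.89459290e-04  1.14390788e-03]
 [-8.95830675e-04  9.57036067e-01  2.89967522e-01]
 [-9.23837047e-04 -2.89968307e-01  9.57035803e-01]]
```

View pics/scene0c.png

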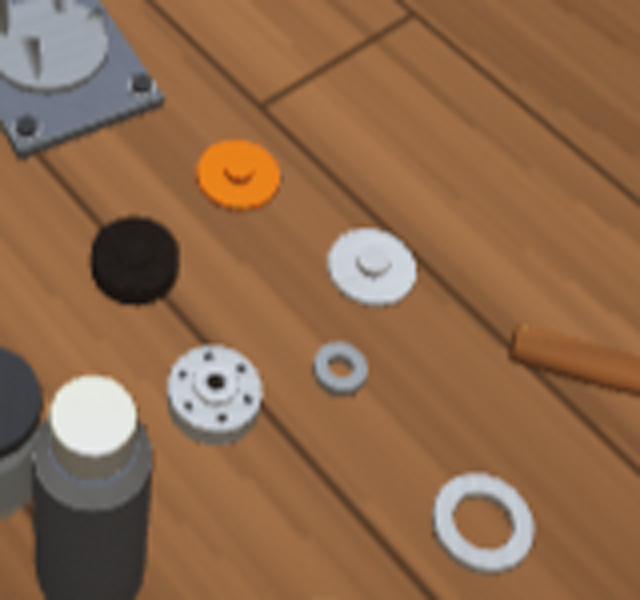

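View pics/top0c.png

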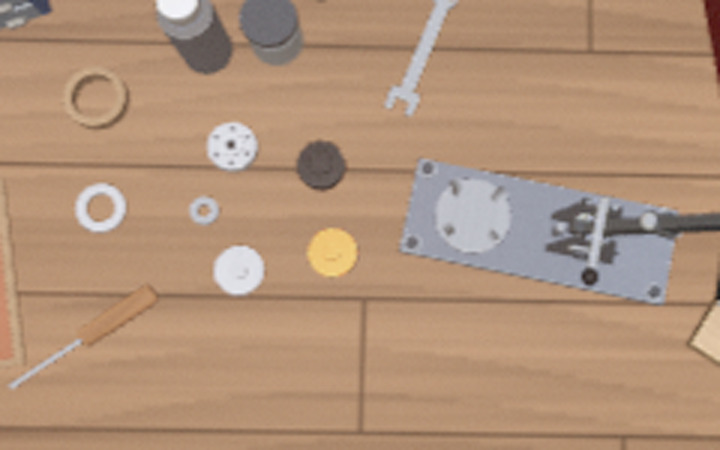

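Hub: pale disc with holes, top (247,188); the black twin at (277,195) is the decoy. Spacer: plain pale ring at (203,209); the small ring at (238,210) is the bearing. Cap: pale disc with boss at (249,230); the orange one at (281,224) is the decoy. The crops confirm these. Next I'll measure them.

```bash
python3 - <<'E'
from h import *
ims={n:cv2.imread(f'pics/{n}0.png') for n in('scene','top')}
M={n:camera_model(n) for n in ims}
def blob(n,u,v,r,th=165):
    im=ims[n];hsv=cv2.cvtColor(im,cv2.COLOR_BGR2HSV)
    mask=((hsv[...,1]<50)&(hsv[...,2]>th)).astype(np.uint8)
    k,l,s,c=cv2.connectedComponentsWithStats(mask)
    best=min(range(1,k),key=lambda i:np.hypot(*(c[i]-[u,v])) if s[i,4]>20 else 1e9)
    cn=cv2.findContours((l==best).astype(np.uint8),cv2.RETR_EXTERNAL,cv2.CHAIN_APPROX_NONE)[0][0]
    e=cv2.fitEllipse(cn);return e,s[best]
G=dict(hub=((248,188),(354,326)),spacer=((203,209),(421,360)),cap=((250,230),(393,296)))
for g,(t,s) in G.items():
    et,st=blob('top',*t,10);es,ss=blob('scene',*s,10)
    X,err=tri([(M['top'],*et[0]),(M['scene'],*es[0])])
    print(g,et,es,st,ss,X.round(4),np.round(err,4))
    for z in(.006,.01,.02):print(z,onplane(M['top'],*et[0],z).round(4),onplane(M['scene'],*es[0],z).round(4))
for nm,a in dict(bearing=((238,210),(385,322)),).items():
    print(nm,onplane(M['top'],*a[0],.01),onplane(M['scene'],*a[1],.01))
print('can base?',onplane(M['top'],239,160,0),'jar',onplane(M['top'],263,155,0.05), 'orange',onplane(M['top'],281,224,.006),'black',onplane(M['top'],277,195,.02))
E
```

```text
hub ((246.77037048339844, 188.26101684570312), (15.012443542480469, 16.384437561035156), 83.40666198730469) ((353.2311096191406, 326.51165771484375), (19.66440773010254, 22.699630737304688), 104.94896697998047) [239 181  17  16 208] [342 316  24  21 329] [0.6038 0.2039 0.02  ] [0.0025 0.0025]
0.006 [0.6053 0.2083 0.006 ] [0.5996 0.1964 0.006 ]
0.01 [0.6044 0.2075 0.01  ] [0.6012 0.198  0.01  ]
0.02 [0.6021 0.2057 0.02  ] [0.6054 0.202  0.02  ]
spacer ((203.03173828125, 208.91415405273438), (15.669610023498535, 16.55586814880371), 57.126468658447266) ((420.4898376464844, 359.6883850097656), (20.936763763427734, 25.316207885742188), 129.27560424804688) [195 201  17  17 162] [409 348  24  24 273] [0.5248 0.3619 0.009 ] [0.0023 0.0023]
0.006 [0.524  0.3647 0.006 ] [0.5249 0.3595 0.006 ]
0.01 [0.5233 0.3635 0.01  ] [0.5269 0.3604 0.01  ]
0.02 [0.5216 0.3605 0.02  ] [0.5318 0.3628 0.02  ]
cap ((249.11036682128906, 229.7235107421875), (15.608957290649414, 16.48699188232422), 76.97613525390625) ((392.58489990234375, 295.9689025878906), (17.18457794189453, 21.42000961303711), 110.08973693847656) [241 222  17  17 224] [382 287  22  19 303] [0.4516 0.1898 0.0057] [0.0025 0.0025]
0.006 [0.45   0.1917 0.006 ] [0.4534 0.1881 0.006 ]
0.01 [0.4495 0.191  0.01  ] [0.4557 0.1898 0.01  ]
0.02 [0.4484 0.1893 0.02  ] [0.4614 0.1939 0.02  ]
bearing [0.52168067 0.23540539 0.01      ] [0.52658955 0.23604417 0.01      ]
can base? [0.71638902 0.24452989 0.        ] jar [0.72196218 0.14723552 0.05      ] orange [0.47315418 0.07599872 0.006     ] black [0.57885905 0.09327836 0.02      ]
```

```bash
python3 - <<'E'
import cv2
for n,(x,y,w,h) in dict(scene=(260,170,100,100),top=(295,180,120,70)).items():
    im=cv2.imread(f'pics/{n}0.png');s=6
    cv2.imwrite(f'pics/{n}0p.png',cv2.resize(im[y:y+h,x:x+w],None,fx=s,fy=s,interpolation=cv2.INTER_CUBIC))
E
```

```text
(no output)
```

View pics/scene0p.png

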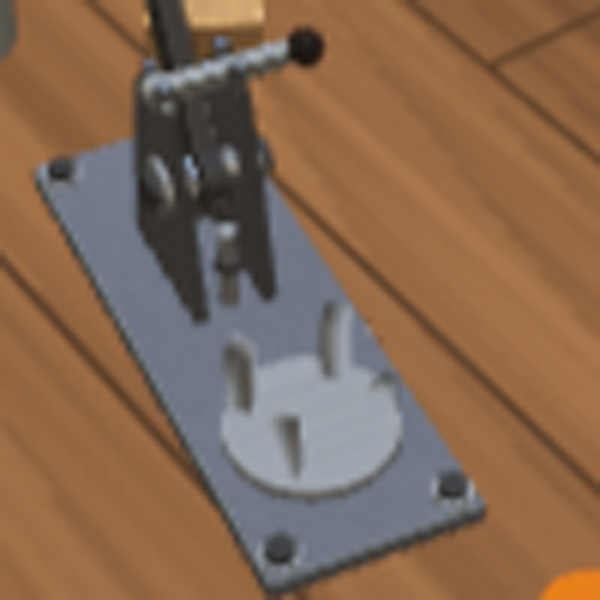

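View pics/top0p.png

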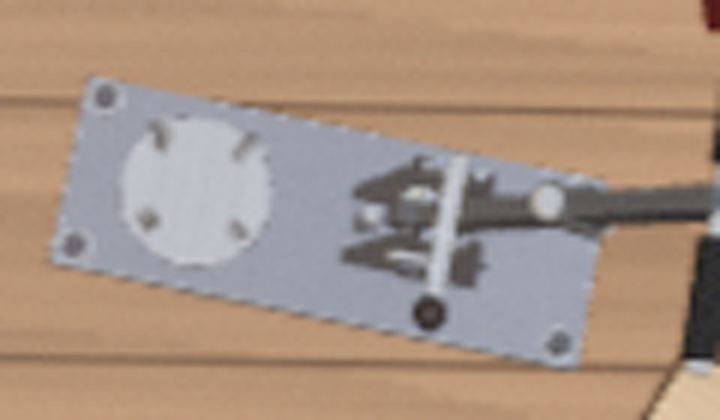

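```bash
python3 - <<'E'
from h import *
M={n:camera_model(n) for n in('scene','top')}
P=lambda x,y,z:onplane(M['top'],295+x/6,180+y/6,z)
S=lambda x,y,z:onplane(M['scene'],260+x/6,170+y/6,z)
c=[P(90,78,.014),P(52,262,.014),P(577,368,.014)]
print('top corners',np.round(c,4)); d=c[2]-c[1];print('yaw of -y',np.arctan2(d[1],d[0]),np.linalg.norm(d), np.linalg.norm(c[0]-c[1]))
d=P(558,343,.014)-P(73,244,.014);print('bolts',np.arctan2(d[1],d[0]),np.linalg.norm(d))
print('nest',P(196,192,.022),S(312,425,.022),tri([(M['top'],295+196/6,180+192/6),(M['scene'],260+312/6,170+425/6)]))
print('knob',tri([(M['top'],295+429/6,180+313/6),(M['scene'],260+305/6,170+46/6)]))
s=[S(40,172,.014),S(272,590,.014),S(485,512,.014)];print(np.round(s,4)); d=s[0]-s[1];print(np.arctan2(d[1],d[0]))
p=np.array([.44,.10,.35]);p=np.array([.44,-.02,.36]);print(shift(p,yaw=None))
E
```

```text
top corners [[ 0.5902 -0.0283  0.014 ]
 [ 0.4748 -0.0074  0.014 ]
 [ 0.4156 -0.328   0.014 ]]
yaw of -y -1.7533589931871614 0.32594571862662763 0.11723353330470644
bolts -1.7556403508312162 0.3017926967533306
nest [ 0.51843454 -0.09454104  0.022     ] [ 0.52334066 -0.09243958  0.022     ] (array([ 0.52004228, -0.09546335,  0.01670354]), [0.0009938669174842263, 0.0009938669174843775])
knob (array([ 0.43412604, -0.21976043,  0.1412256 ]), [0.0011860940723064917, 0.0011860940723065086])
[[ 0.5333 -0.3441  0.014 ]
 [ 0.596  -0.0239  0.014 ]
 [ 0.4834 -0.0016  0.014 ]]
-1.7640002289576753
(array([-512.5, -409.5, -111.8]), np.float64(-1.2389976119568056), None)
```

```bash
python3 - <<'E'
from h import *
for p in([.30,-.48,.40],[.45,-.20,.42],[.527,-.055,.42],[.527,-.055,.27]):print(shift(p,yaw=-.186))
E
```

```text
(array([-123.2, -127.3, -152.3]), np.float64(-1.2389976119568056), np.float64(-1.0529976119568056))
(array([-339.1, -360.3, -172. ]), np.float64(-1.2389976119568056), np.float64(-1.0529976119568056))
(array([-451.1, -480.3, -171.9]), np.float64(-1.2389976119568056), np.float64(-1.0529976119568056))
(array([-450.9, -480.3,  -21.9]), np.float64(-1.2389976119568056), np.float64(-1.0529976119568056))
```

>>> arm_command([
  [80,[-20,-20,-55],-0.15],
  [80,[-50,-52,-110],-0.3],
  [80,[-85,-90,-152],-0.45],
  [80,[-123,-128,-172],-0.6],
  [80,[-165,-170,-172],-0.75],
  [80,[-205,-213,-172],-0.9],
  [80,[-245,-258,-172],-1.053],
  [80,[-287,-303,-172],-1.053],
], squeeze=40)

```text
t: 1.15
eef_pos: [0.4133, -0.2664, 0.4203]
tool_rot: [0.0, 0.996, -0.092, 0.0]
contact_force: [2.3, 0.3, -0.1]
gripper_width: 0.933
```

```bash
python3 - <<'E'
from h import *
o=status.get_obs();print(o['t'],o['eef_pos'],o['q'].round(2))
for p in([.527,-.055,.42],[.527,-.055,.27]):print(shift(p,yaw=-.186))
E
```

```text
1.15 [ 0.41329811 -0.26636905  0.42026542] [ 0.8   0.07 -0.37  1.71  0.03  1.36  0.24]
(array([ 7.290e+01, -2.287e+02,  2.000e-01]), np.float64(-0.18474391007231206), np.float64(0.0012560899276878867))
(array([  72.9, -228.7,  150.2]), np.float64(-0.18474391007231206), np.float64(0.0012560899276878867))
```

>>> arm_command([
  [80,[20,-55,0],0],
  [80,[40,-112,0],0],
  [80,[60,-168,20],0],
  [80,[73,-220,70],0],
  [80,[73,-228,120],0],
  [80,[73,-229,150],0],
  [80,[73,-229,150],0],
])

```text
t: 2.02
eef_pos: [0.5253, -0.0565, 0.268]
tool_rot: [-0.0, 0.996, -0.092, -0.003]
contact_force: [-0.3, -0.6, 0.8]
gripper_width: 0.935
```

```bash
python3 - <<'E'
from h import *
import json
o=status.get_obs();m=camera_model('wrist');im=read_camera('wrist');print(o['t'],o['eef_pos'])
cv2.imwrite('pics/w1.png',im);import pickle;pickle.dump((o,m),open('w1.pkl','wb'))
E
```

```text
2.025 [ 0.52528156 -0.05647509  0.26801322]
```

View pics/w1.png

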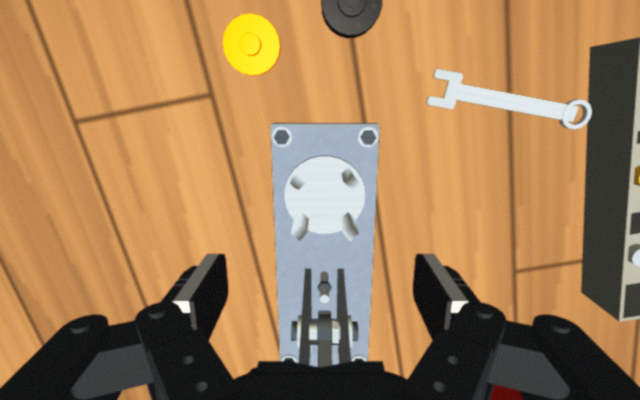

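```bash
cat > nest.py <<'E'
from h import *
import pickle,sys
def fit(im,m,th=185):
    hsv=cv2.cvtColor(im,cv2.COLOR_BGR2HSV)
    mask=((hsv[...,1]<45)&(hsv[...,2]>th)).astype(np.uint8)
    k,l,s,c=cv2.connectedComponentsWithStats(mask)
    return mask,k,l,s,c
o,m=pickle.load(open('w1.pkl','rb'));im=cv2.imread('pics/w1.png')
hsv=cv2.cvtColor(im,cv2.COLOR_BGR2HSV)
print(hsv[200,324],hsv[150,324],hsv[260,290])
mask,k,l,s,c=fit(im,m,210)
i=l[200,324];print(i,s[i],c[i])
cn=max(cv2.findContours((l==i).astype(np.uint8),cv2.RETR_EXTERNAL,cv2.CHAIN_APPROX_NONE)[0],key=len)
h=cv2.convexHull(cn);e=cv2.fitEllipse(h);print(e,onplane(m,*e[0],.022))
P=[onplane(m,u,v,.014) for u,v in((272,124),(380,124),(276,250),(376,250))]
print(np.round(P,4))
mid=(P[0]+P[1])/2;mid2=(P[2]+P[3])/2
d=mid-mid2;print('yaw y',np.arctan2(d[1],d[0]),'front edge',np.arctan2(*(P[1]-P[0])[1::-1]), 'pocket from edge', mid-.080*d/np.linalg.norm(d))
E
python3 nest.py
```

```text
[ 99  14 234] [108  42 199] [106  43 194]
4 [ 284  157   82   84 4483] [323.36716484 195.84095472]
((324.08538818359375, 202.86058044433594), (82.54409790039062, 94.90471649169922), 3.101264238357544) [ 0.51990741 -0.10178173  0.022     ]
[[ 0.4801 -0.0056  0.014 ]
 [ 0.5953 -0.027   0.014 ]
 [ 0.4513 -0.1528  0.014 ]
 [ 0.5705 -0.1748  0.014 ]]
yaw y 1.3913776760696666 front edge -0.18395475996113217 pocket from edge [ 0.52339018 -0.09498599  0.014     ]
```

```bash
cat >> nest.py <<'E'
print('---')
from scipy.optimize import least_squares
pts=np.array([onplane(m,u,v,.022)[:2] for u,v in cn[:,0,:]+0.0])
keep=np.ones(len(pts),bool)
r=least_squares(lambda p:np.hypot(*(pts-p[:2]).T)-p[2],[.521,-.095,.046],loss='soft_l1',f_scale=.0007)
res=np.abs(r.fun);print(r.x,np.median(res),(res<.001).mean())
E
python3 nest.py|sed -n '/---/,$p'
```

```text
---
[ 0.52146045 -0.09422503  0.04517681] 0.00044303928870481624 0.6600660066006601
```

```bash
python3 - <<'E'
from h import *
for p in([.53,.28,.29],):print(shift(p,yaw=-.184))
E
```

```text
(array([ -59. , -331.6,  -19.9]), np.float64(-0.18607118543008844), np.float64(-0.0020711854300885513))
```

>>> arm_command([
  [80,[-9,-55,-20],0],
  [80,[-19,-110,-20],0],
  [80,[-29,-165,-20],0],
  [80,[-39,-220,-20],0],
  [80,[-49,-275,-20],0],
  [80,[-59,-325,-20],0],
  [80,[-59,-332,-20],0],
  [80,[-59,-332,-20],0],
])

```text
t: 3.08
eef_pos: [0.5312, 0.2805, 0.2918]
tool_rot: [-0.0, 0.996, -0.093, 0.001]
contact_force: [-0.0, -0.1, 0.7]
gripper_width: 0.937
```

```bash
python3 - <<'E'
from h import *
o=status.get_obs();m=camera_model('wrist');im=read_camera('wrist');print(o['t'],o['eef_pos'])
cv2.imwrite('pics/w2.png',im);import pickle;pickle.dump((o,m),open('w2.pkl','wb'))
E
```

```text
3.075 [0.53122415 0.28054963 0.291752  ]
```

View pics/w2.png

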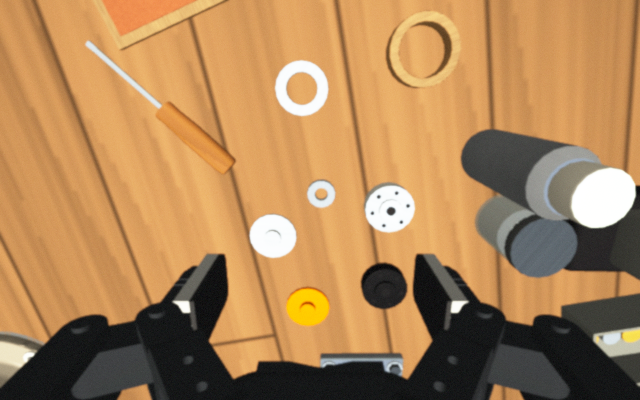

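```bash
cat > parts.py <<'E'
from h import *
import pickle,sys
from scipy.optimize import least_squares
def circ(im,m,u,v,z,r0,th=200,sat=45):
    hsv=cv2.cvtColor(im,cv2.COLOR_BGR2HSV)
    mask=((hsv[...,1]<sat)&(hsv[...,2]>th)).astype(np.uint8)
    k,l,s,c=cv2.connectedComponentsWithStats(mask)
    i=min((j for j in range(1,k) if s[j,4]>150),key=lambda j:np.hypot(*(c[j]-[u,v])))
    cn=max(cv2.findContours((l==i).astype(np.uint8),cv2.RETR_EXTERNAL,cv2.CHAIN_APPROX_NONE)[0],key=len)
    pts=np.array([onplane(m,a,b,z)[:2] for a,b in cn[:,0,:]+0.])
    r=least_squares(lambda p:np.hypot(*(pts-p[:2]).T)-p[2],[*pts.mean(0),r0],loss='soft_l1',f_scale=.0007)
    px=cv2.fitEllipse(cn)[0]
    return r.x,np.median(abs(r.fun)),px
if __name__=='__main__':
    o,m=pickle.load(open('w2.pkl','rb'));im=cv2.imread('pics/w2.png');T=cv2.imread('pics/top0.png');mt=camera_model('top')
    S=cv2.imread('pics/scene0.png');ms=camera_model('scene')
    for n,u,v,z,tp,sp in(('hub',390,208,.02,(247,188),(353,326)),('spacer',302,88,.01,(203,209),(421,360)),('cap',273,236,.006,(249,230),(393,296))):
        a=circ(im,m,u,v,z,.03);b=circ(T,mt,*tp,z,.03,165,50);c=circ(S,ms,*sp,z,.03,165,50)
        print(n,'wrist',a[0].round(4),'top',b[0].round(4),'scene',c[0].round(4),'z tri',tri([(m,*a[2]),(ms,*c[2])])[0].round(4),tri([(m,*a[2]),(mt,*b[2])])[0].round(4))
    print('core',onplane(m,424,52,.02),'bearing',onplane(m,321,194,.011),'can top',onplane(m,603,197,.182),'jar top',onplane(m,540,243,.089))
E
python3 parts.py
```

```text
hub wrist [0.6036 0.2045 0.0295] top [0.6021 0.2056 0.0293] scene [0.6052 0.2015 0.0281] z tri [0.6043 0.2024 0.017 ] [0.6028 0.2055 0.0206]
spacer wrist [0.5253 0.3624 0.0294] top [0.5234 0.3634 0.0297] scene [0.5266 0.36   0.0281] z tri [0.5262 0.3618 0.0102] [0.5245 0.3637 0.0072]
cap wrist [0.4521 0.1907 0.0297] top [0.45   0.1917 0.0293] scene [0.4532 0.1877 0.0284] z tri [0.4512 0.1879 0.0016] [0.451  0.1913 0.0048]
core [0.66255977 0.37435811 0.02      ] bearing [0.52440381 0.2361516  0.011     ] can top [0.73116284 0.24606806 0.182     ] jar top [0.74287374 0.16417366 0.089     ]
```

```bash
python3 - <<'E'
from h import *
for p in([.6036,.2045,.12],[.6036,.2045,.020],):print(shift(p,yaw=-.184))
E
```

```text
(array([ 84.6,  60. , 171.5]), np.float64(-0.18792443821019222), np.float64(-0.0039244382101921715))
(array([ 84.4,  60. , 271.5]), np.float64(-0.18792443821019222), np.float64(-0.0039244382101921715))
```

>>> arm_command([
  [75,[25,18,50],0],
  [75,[50,36,100],0],
  [75,[75,54,150],0],
  [75,[84,60,200],0],
  [75,[84,60,220],0],
  [75,[84,60,220],0],
  [75,[84,60,220],0],
])

```text
t: 4.0
eef_pos: [0.6028, 0.2074, 0.0727]
tool_rot: [-0.001, 0.996, -0.093, 0.001]
contact_force: [-0.2, 0.1, -0.6]
gripper_width: 0.873
```

```bash
python3 - <<'E'
from h import *
o=status.get_obs();print(o['eef_pos'],o['joint_vel'].round(3))
for p in([.6036,.2045,.020],):print(shift(p,yaw=-.184))
m=camera_model('wrist');im=read_camera('wrist');cv2.imwrite('pics/w3.png',im)
print([proj(m,np.array([.6036,.2045,z])) for z in(.02,.026)],[proj(m,np.array([.6036-.03*.983,.2045+.03*.184,.02]))])
E
```

```text
[0.60277559 0.20737836 0.07273415] [-0.001 -0.006 -0.001 -0.005  0.003 -0.003 -0.002]
(array([ 1.2,  2.8, 52.7]), np.float64(-0.18530034194863582), np.float64(-0.0013003419486357082))
[(np.float64(322.58572947119796), np.float64(236.40592141839755)), (np.float64(322.69388481364973), np.float64(240.79740375296115))] [(np.float64(269.15618238018016), np.float64(236.43334092922385))]
```

View pics/w3.png

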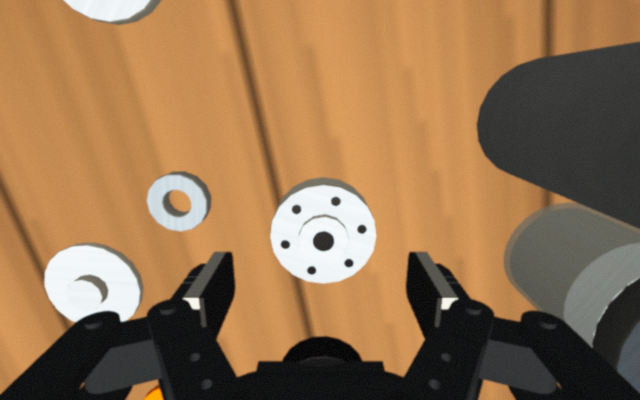

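```bash
python3 - <<'E'
from parts import *
im=cv2.imread('pics/w3.png');m=camera_model('wrist')
print(circ(im,m,323,231,.02,.03,200),circ(im,m,323,231,.02,.03,225))
o=status.get_obs();print(o['eef_pos'])
print(circ(im,m,92,285,.006,.03,215)[0],circ(im,m,110,5,.01,.03,200)[0])
E
```

```text
(array([0.60393954, 0.20465911, 0.02932176]), np.float64(0.00013111868298976495), (322.8922119140625, 233.9359130859375)) (array([0.60401057, 0.20456425, 0.02910069]), np.float64(0.00014813963037607625), (323.04486083984375, 234.0969696044922))
[0.60288966 0.20739955 0.07283716]
[0.45247739 0.19152983 0.02860732] [0.52570213 0.36320351 0.02870821]
```

>>> arm_command([
  [75,[1.5,2.7,25],0],
  [75,[1.5,2.7,45],0],
  [75,[1.5,2.7,52],0],
  [75,[1.5,2.7,52],0],
])

```text
t: 4.55
eef_pos: [0.6026, 0.2035, 0.0182]
tool_rot: [0.0, 0.996, -0.093, -0.0]
contact_force: [-0.2, -0.4, 0.7]
gripper_width: 0.877
```

```bash
python3 - <<'E'
from h import *
o=status.get_obs();print(o['eef_pos'],o['joint_vel'].round(3),shift([.604,.2046,.02],yaw=-.184),o['contact_force'])
E
```

```text
[0.6026455  0.20349042 0.01821852] [ 0.004 -0.015 -0.006 -0.011 -0.002  0.002  0.001] (array([ 1.1, -1.3, -1.8]), np.float64(-0.18553970421069083), np.float64(-0.0015397042106908287)) [-0.217164   -0.42132891  0.70215932]
```

>>> arm_command([
  [75,[1,-1.3,-2],0],
  [75,[1,-1.3,-2],0],
])

```text
t: 4.8
eef_pos: [0.6048, 0.2048, 0.0213]
tool_rot: [-0.0, 0.996, -0.093, 0.001]
contact_force: [-0.3, -0.4, -0.0]
gripper_width: 0.877
```

```bash
python3 - <<'E'
from parts import *
o=status.get_obs();print(o['eef_pos'],shift([.604,.2046,.02],yaw=-.184),o['contact_force'])
im=read_camera('wrist');cv2.imwrite('pics/w4.png',im)
E
```

```text
[0.60478903 0.20477349 0.02128243] (array([-0.7,  0.3,  1.3]), np.float64(-0.18602488665717934), np.float64(-0.002024886657179259)) [-0.26656549 -0.41317914 -0.00452473]
```

View pics/w4.png

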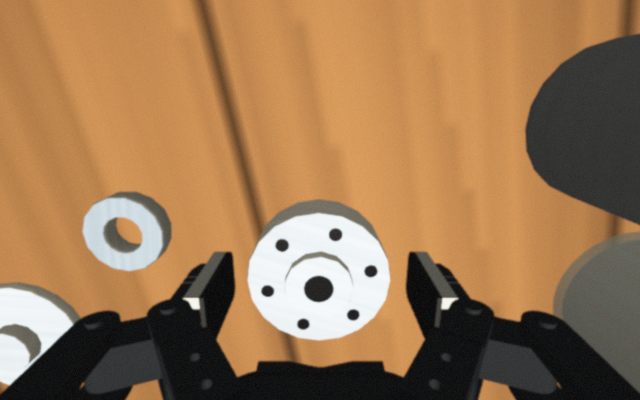

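>>> arm_command([
  [50,[-0.7,0.3,1],0],
  [50,[-0.7,0.3,1],0],
  [50,[-0.7,0.3,1],0],
  [50,[-0.7,0.3,1],0],
  [50,[-0.7,0.3,-20],0],
  [50,[-0.7,0.3,-20],0],
], squeeze=50)

```text
t: 5.6
eef_pos: [0.6046, 0.2048, 0.0425]
tool_rot: [-0.001, 0.996, -0.093, 0.002]
contact_force: [-0.0, 0.9, -1.4]
gripper_width: 0.678
```

```bash
python3 - <<'E'
from parts import *
o=status.get_obs();print(o['eef_pos'],o['contact_force'],o['gripper_width'])
im=read_camera('wrist');cv2.imwrite('pics/w5.png',im);im=read_camera('scene');cv2.imwrite('pics/s5.png',cv2.resize(im[230:380,280:440],None,fx=4,fy=4,interpolation=cv2.INTER_CUBIC))
E
```

```text
[0.60456825 0.20475496 0.04248463] [-0.00630739  0.90801313 -1.36260079] 0.6782793598632068
```

View pics/w5.png

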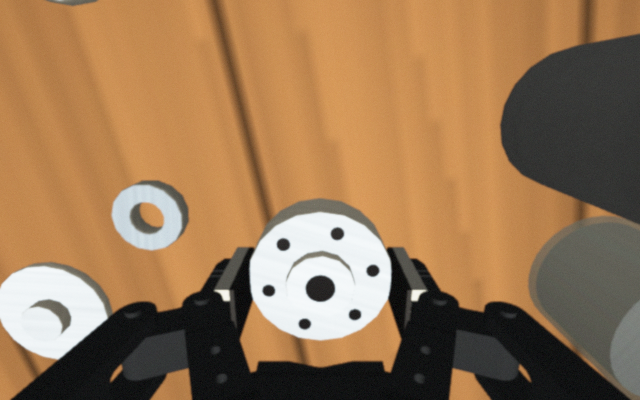

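View pics/s5.png

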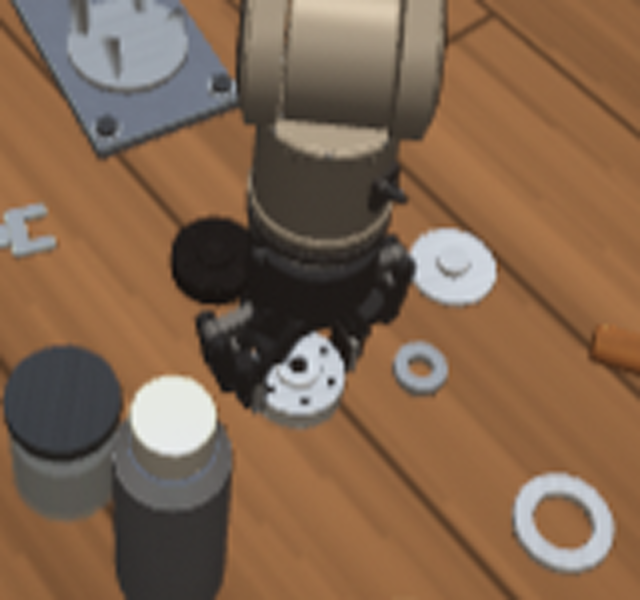

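```bash
python3 - <<'E'
from parts import *
o=status.get_obs();m=camera_model('wrist');im=cv2.imread('pics/w5.png')
a=circ(im,m,320,275,.0425,.03,200);print(a,toolR(o).T@(np.array([*a[0][:2],.0425])-o['eef_pos']))
for p in([.5215,-.0942,.16],[.5215,-.0942,.043]):print(shift(p,yaw=-.184))
E
```

```text
(array([0.60360864, 0.20588126, 0.02873061]), np.float64(0.00012646163878291504), (319.9739685058594, 275.8610534667969)) [-0.00024388 -0.00184723 -0.00173945]
(array([ -25.3,  308.2, -119.3]), np.float64(-0.1861468330400724), np.float64(-0.00214683304007246))
(array([-25.4, 308.2,  -2.3]), np.float64(-0.1861468330400724), np.float64(-0.00214683304007246))
```

>>> arm_command([
  [50,[-2,10,-50],0],
  [50,[-5,60,-100],0],
  [50,[-10,120,-119],0],
  [50,[-15,180,-119],0],
  [50,[-20,240,-119],0],
  [50,[-25,295,-119],0],
  [50,[-25,308,-119],0],
  [50,[-25,308,-119],0],
])

```text
t: 6.7
eef_pos: [0.5215, -0.0946, 0.159]
tool_rot: [-0.0, 0.996, -0.094, -0.0]
contact_force: [0.6, 0.3, -2.0]
gripper_width: 0.677
```

```bash
python3 - <<'E'
from parts import *
o=status.get_obs();m=camera_model('wrist');im=read_camera('wrist');cv2.imwrite('pics/w6.png',im);print(o['eef_pos'],o['gripper_width'])
pickle.dump((o,m),open('w6.pkl','wb'))
print(shift([.5215,-.0942,.10],yaw=-.184))
P=np.array([.5215,-.0942,0]);c,s=np.cos(-.184),np.sin(-.184);R=np.array([[c,-s,0],[s,c,0],[0,0,1]])
for x,y in((1,1),(-1,1)):
    for r in(31.5,36.5,): print(r,x,y,proj(m,P+R@np.array([x*r*.7071/1000,y*r*.7071/1000,.066])))
E
```

```text
[ 0.52149153 -0.09463102  0.15904513] 0.6774447142761609
(array([-0.2,  1.5, 59.2]), np.float64(-0.18539053415815), np.float64(-0.0013905341581499364))
31.5 1 1 (np.float64(354.3436339665833), np.float64(175.50800864625532))
36.5 1 1 (np.float64(359.9279797366162), np.float64(170.18531274548022))
31.5 -1 1 (np.float64(286.08627711797783), np.float64(175.7118368827506))
36.5 -1 1 (np.float64(280.4720122391973), np.float64(170.4240689568089))
```

View pics/w6.png

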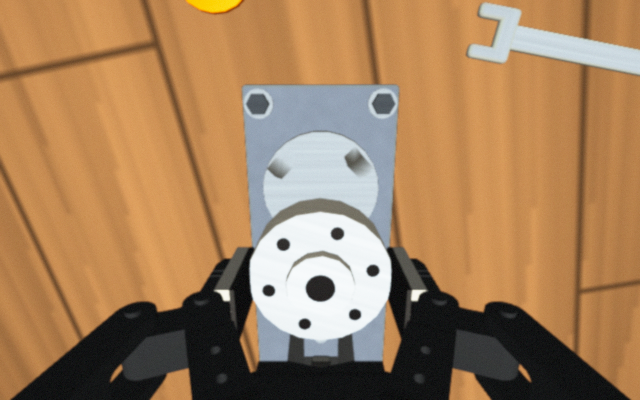

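```bash
python3 - <<'E'
from parts import *
o,m=pickle.load(open('w6.pkl','rb'));im=cv2.imread('pics/w6.png')
hsv=cv2.cvtColor(im,cv2.COLOR_BGR2HSV)
# radial edge search for nest disc: from guess centre (320,187) up half
g=cv2.GaussianBlur(im,(3,3),0).astype(float).sum(2)
pts=[]
for a in np.radians(np.arange(175,366,3)):
    rr=np.arange(48,68,.5);u=320+rr*np.cos(a);v=187+rr*np.sin(a)
    p=cv2.remap(g.astype(np.float32),u[None].astype(np.float32),v[None].astype(np.float32),cv2.INTER_LINEAR)[0]
    k=np.argmin(np.diff(p));pts.append((u[k]+.2,v[k]))
pts=np.array([onplane(m,u,v,.022)[:2] for u,v in pts])
r=least_squares(lambda p:np.hypot(*(pts-p[:2]).T)-p[2],[.5215,-.094,.046],loss='soft_l1',f_scale=.0005);print(r.x,np.median(abs(r.fun)))
r=least_squares(lambda p:np.hypot(*(pts-p[:2]).T)-.046,[.5215,-.094],loss='soft_l1',f_scale=.0005);print('r46',r.x)
P=[onplane(m,u,v,.014) for u,v in((243,85),(397.5,85),(258,104),(383,104))];print(np.round(P,4))
e=P[1]-P[0];yaw=np.arctan2(e[1],e[0]);mid=(P[0]+P[1])/2;print(yaw,mid+.08*np.array([np.sin(yaw),-np.cos(yaw),0]))
a=circ(im,m,320,275,.159,.03,200);print(a,toolR(o).T@(np.array([*a[0][:2],.159])-o['eef_pos']))
E
```

```text
[ 0.52179261 -0.09371143  0.04513562] 0.0001967894476028395
r46 [ 0.52157742 -0.09475943]
[[ 0.4794 -0.0052  0.014 ]
 [ 0.5931 -0.0268  0.014 ]
 [ 0.4872 -0.0207  0.014 ]
 [ 0.5806 -0.0384  0.014 ]]
-0.18714393599883924 [ 0.52137262 -0.09461763  0.014     ]
(array([ 0.521394  , -0.09389177,  0.02924752]), np.float64(0.00015268891001626525), (320.0175476074219, 276.1003723144531)) [-2.33982169e-04 -7.07992582e-04  4.52720145e-05]
```

>>> arm_command([
  [50,[0,1,40],0],
  [50,[0,1,70],0],
  [50,[0,1,80],0],
  [50,[0,1,80],0],
  [50,[0,1,80],0],
])

```text
t: 7.38
eef_pos: [0.5226, -0.0943, 0.0804]
tool_rot: [-0.0, 0.996, -0.092, 0.001]
contact_force: [0.7, -0.1, -1.7]
gripper_width: 0.676
```

```bash
python3 - <<'E'
from parts import *
o=status.get_obs();print(shift([.5214,-.0956,.0425],yaw=-.186),o['contact_force'],o['eef_pos'])
im=read_camera('wrist');cv2.imwrite('pics/w7.png',im)
E
```

```text
(array([-1.1,  1.5, 37.9]), np.float64(-0.1850957606715088), np.float64(0.0009042393284912631)) [ 0.72485609 -0.14024353 -1.69214974] [ 0.52264181 -0.09428876  0.08041503]
```

View pics/w7.png

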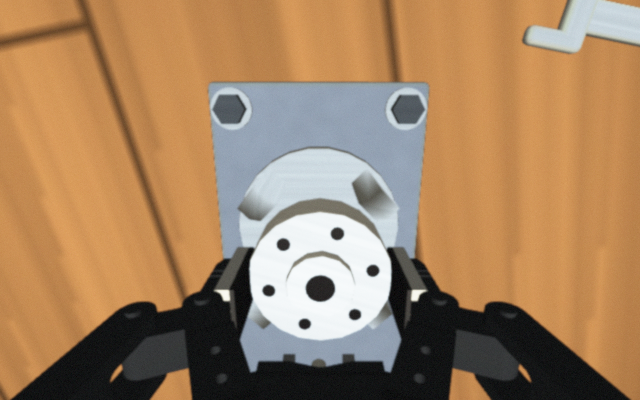

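>>> arm_command([
  [50,[-0.8,1.2,12],0],
  [50,[-0.8,1.2,22],0],
  [50,[-0.8,1.2,30],0],
  [50,[-0.8,1.2,30],0],
  [50,[-0.8,1.2,35],0],
  [50,[-0.8,1.2,35],0],
])

```text
t: 8.18
eef_pos: [0.521, -0.0958, 0.0442]
tool_rot: [-0.0, 0.996, -0.093, 0.0]
contact_force: [3.8, 1.3, -2.8]
gripper_width: 0.677
```

```bash
python3 - <<'E'
from parts import *
o=status.get_obs();print(shift([.5214,-.0956,.0425],yaw=-.186),o['contact_force'],o['eef_pos'])
im=read_camera('wrist');cv2.imwrite('pics/w8.png',im)
E
```

```text
(array([ 0.3, -0.2,  1.7]), np.float64(-0.1857492055454505), np.float64(0.0002507944545495633)) [ 3.80433288  1.26859316 -2.81932798] [ 0.52102321 -0.09578408  0.04423106]
```

View pics/w8.png

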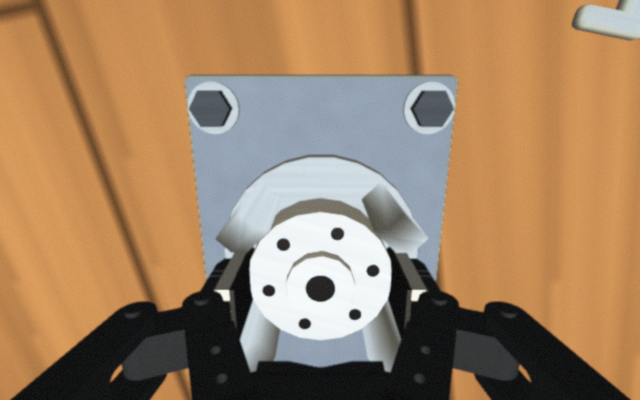

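>>> arm_command([
  [50,[0.4,-0.2,1.5],0],
  [50,[0.4,-0.2,1.7],0],
  [74,[0.4,-0.2,1.7],0],
  [74,[0.4,-0.2,1.7],0],
  [74,[0.4,-0.2,1.7],0],
  [74,[0.4,-0.2,-20],0],
  [74,[0.4,-0.2,-60],0],
  [74,[0.4,-30,-100],0],
])

```text
t: 9.22
eef_pos: [0.5256, -0.0689, 0.1448]
tool_rot: [0.001, 0.995, -0.095, -0.001]
contact_force: [1.1, 0.3, -0.3]
gripper_width: 0.862
```

```bash
python3 - <<'E'
from parts import *
o=status.get_obs();m=camera_model('wrist');print(o['contact_force'],o['eef_pos'])
im=read_camera('wrist');cv2.imwrite('pics/w9.png',im);pickle.dump((o,m),open('w9.pkl','wb'))
for z in (.042,):
  c=proj(m,np.array([.5216,-.0946,z]));print(c,circ(im,m,*c,z,.03,225))
E
```

```text
[ 1.11949795  0.27095385 -0.31929224] [ 0.52562323 -0.06893338  0.14484143]
(np.float64(321.84676730653223), np.float64(237.93713589824534)) (array([ 0.52316124, -0.08587462,  0.04076325]), np.float64(0.00036686431906377687), (320.9054870605469, 225.5653076171875))
```

View pics/w9.png

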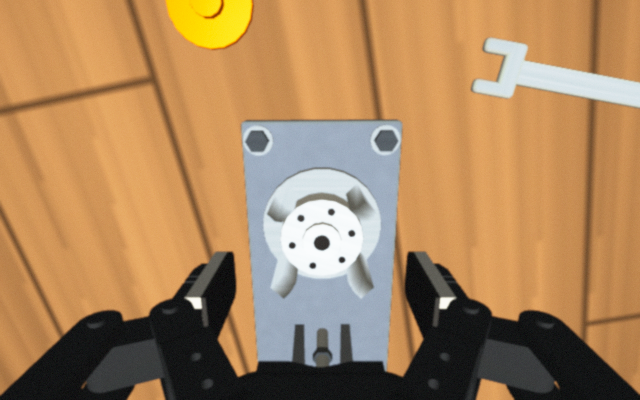

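The hub sits between the posts at (322,238), and I predicted (321.8,237.9) for a seated hub. Next is the spacer.

```bash
python3 - <<'E'
from h import *
for p in([.5255,.3628,.09],):print(shift(p,yaw=-.186))
E
```

```text
(array([ -82.2, -416.8,   61.1]), np.float64(-0.1835622176532413), np.float64(0.0024377823467587323))
```

>>> arm_command([
  [74,[-11,-58,0],0],
  [74,[-22,-116,0],0],
  [74,[-34,-174,0],0],
  [74,[-46,-232,0],0],
  [74,[-57,-290,0],0],
  [74,[-69,-348,10],0],
  [74,[-80,-403,35],0],
  [74,[-82,-417,55],0],
])

```text
t: 10.28
eef_pos: [0.521, 0.3632, 0.0885]
tool_rot: [-0.001, 0.996, -0.09, -0.001]
contact_force: [0.9, 1.1, 1.0]
gripper_width: 0.862
```

>>> arm_command([
  [74,[0,0,0],0],
  [74,[0,0,0],0],
])

```text
t: 10.52
eef_pos: [0.524, 0.3561, 0.0895]
tool_rot: [0.001, 0.996, -0.094, 0.0]
contact_force: [-0.0, -1.1, 0.5]
gripper_width: 0.865
```

```bash
python3 - <<'E'
from parts import *
o=status.get_obs();m=camera_model('wrist');print(o['t'],o['contact_force'],o['eef_pos'])
im=read_camera('wrist');cv2.imwrite('pics/w10.png',im)
c=proj(m,np.array([.5253,.3624,.01]));a=circ(im,m,*c,.01,.03,215);print(c,a)
print(shift([*a[0][:2],.02],o,yaw=-.186))
E
```

```text
10.525 [-0.03316813 -1.0962764   0.47943937] [0.52397485 0.35612437 0.08945181]
(np.float64(320.5389203573422), np.float64(205.6671697392117)) (array([0.52540416, 0.36292116, 0.02916821]), np.float64(0.00014589148416106756), (320.54736328125, 203.12254333496094))
(array([ 0.1, -7.1, 69.4]), np.float64(-0.18831755545321852), np.float64(-0.002317555453218434))
```

View pics/w10.png

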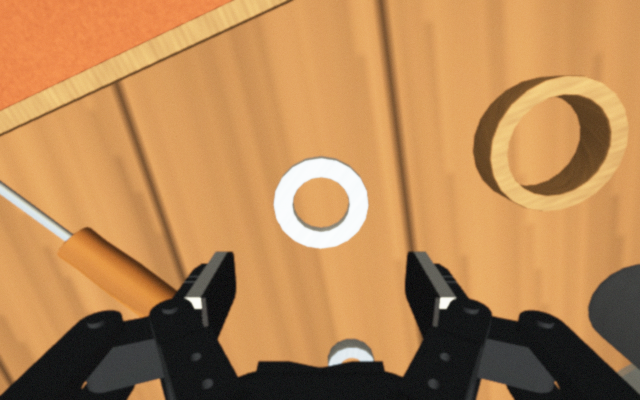

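```bash
python3 - <<'E'
from parts import *
o=status.get_obs();m=camera_model('wrist');print(o['eef_pos'])
R=toolR(o)
m2,mo=pickle.load(open('w2.pkl','rb')),None
for u,v in((234,165),(224,174)):
    X=onplane(m2[1],u,v,.012);print(X,R.T@(X-np.array([.5254,.3629,.012])))
print(shift([.5254,.3629,.02],yaw=-.186))
E
```

```text
[0.52427701 0.35617628 0.08988521]
[0.4285992  0.29135154 0.012     ] [-8.16524515e-02  8.84446352e-02 -2.18988666e-05]
[0.41390567 0.28286976 0.012     ] [-9.44930141e-02  9.95333823e-02 -2.77932949e-05]
(array([-0.2, -6.9, 69.9]), np.float64(-0.18879904531890707), np.float64(-0.0027990453189070674))
```

Well clear of the screwdriver (-82, +88 mm).

>>> arm_command([
  [74,[0,-7,30],0],
  [74,[0,-7,50],0],
  [74,[0,-7,60],0],
  [74,[0,-7,60],0],
])

```text
t: 11.08
eef_pos: [0.5243, 0.3644, 0.0289]
tool_rot: [0.001, 0.996, -0.093, -0.0]
contact_force: [0.4, 0.6, -0.1]
gripper_width: 0.872
```

```bash
python3 - <<'E'
from parts import *
o=status.get_obs();m=camera_model('wrist');print(o['contact_force'],o['eef_pos'])
print(shift([.5254,.3629,.017],o,yaw=-.186))
im=read_camera('wrist');cv2.imwrite('pics/w11.png',im)
c=proj(m,np.array([.5253,.3624,.01]));a=circ(im,m,*c,.01,.03,215);print(c,a)
E
```

```text
[ 0.36896783  0.56326453 -0.136683  ] [0.52427082 0.36438122 0.02885775]
(array([ 1.4,  1.2, 11.9]), np.float64(-0.18660310589317167), np.float64(-0.0006031058931716959))
(np.float64(323.5037661852344), np.float64(263.46465113646235)) (array([0.52544649, 0.36313264, 0.02911756]), np.float64(0.00011856131195378886), (323.5484619140625, 259.0205383300781))
```

>>> arm_command([
  [74,[1,1,6],0],
  [74,[1,1,10.5],0],
  [74,[1,1,10.5],0],
  [66,[1,1,10.5],0],
  [62,[1,1,10.5],0],
])

```text
t: 11.75
eef_pos: [0.5252, 0.3642, 0.019]
tool_rot: [-0.0, 0.996, -0.093, 0.0]
contact_force: [0.2, -0.6, 1.0]
gripper_width: 0.727
```

```bash
python3 - <<'E'
from parts import *
o=status.get_obs();print(o['contact_force'],o['eef_pos'],o['gripper_width'])
print(shift([.5254,.3630,.017],o,yaw=-.186))
im=read_camera('wrist');cv2.imwrite('pics/w12.png',im)
im=read_camera('scene');cv2.imwrite('pics/s12.png',cv2.resize(im[310:400,360:480],None,fx=5,fy=5,interpolation=cv2.INTER_CUBIC))
E
```

```text
[ 0.16839597 -0.62171138  0.95459226] [0.52520795 0.36422544 0.01897304] 0.7273620277856646
(array([0.4, 1.2, 2. ]), np.float64(-0.18587605788207565), np.float64(0.000123942117924436))
```

View pics/w12.png

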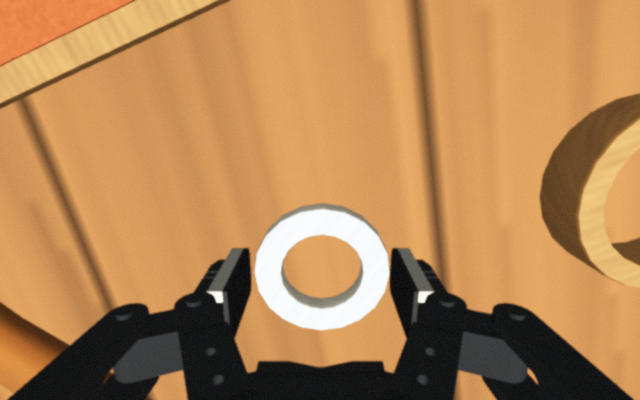

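View pics/s12.png

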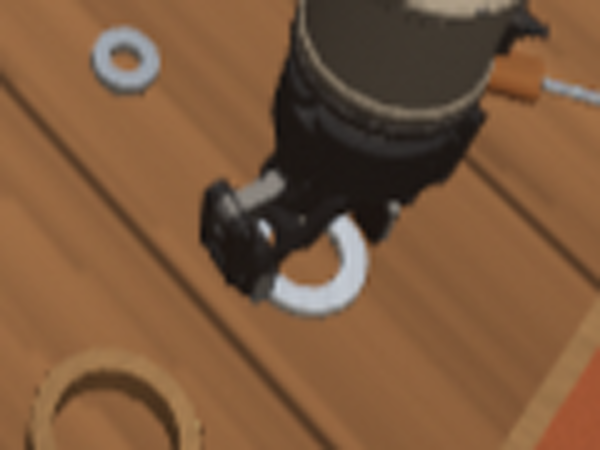

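>>> arm_command([
  [63,[0.3,1.2,1.5],0],
  [63,[0.3,1.2,3],0],
  [63,[0.3,1.2,3],0],
])

```text
t: 12.22
eef_pos: [0.5252, 0.3627, 0.0156]
tool_rot: [0.0, 0.996, -0.093, -0.0]
contact_force: [-0.5, 0.3, 0.5]
gripper_width: 0.737
```

>>> arm_command([
  [50,[0,0,0],0],
  [50,[0,0,0],0],
  [50,[0,0,0],0],
])

```text
t: 12.6
eef_pos: [0.5253, 0.3631, 0.0162]
tool_rot: [-0.0, 0.996, -0.093, 0.0]
contact_force: [-1.6, -0.9, 5.2]
gripper_width: 0.663
```

>>> arm_command([
  [50,[0,0,-20],0],
  [50,[0,0,-40],0],
  [50,[0,0,-40],0],
])

```text
t: 12.98
eef_pos: [0.5265, 0.364, 0.0584]
tool_rot: [-0.002, 0.996, -0.093, 0.002]
contact_force: [1.1, -0.2, -1.2]
gripper_width: 0.664
```

```bash
python3 - <<'E'
from parts import *
o=status.get_obs();m=camera_model('wrist');print(o['contact_force'],o['eef_pos'],o['gripper_width'])
im=read_camera('wrist');cv2.imwrite('pics/w13.png',im)
z=o['eef_pos'][2]-.016+.010
a=circ(im,m,322,265,z,.03,205);print(a,toolR(o).T@(np.array([*a[0][:2],z])-o['eef_pos']))
print(shift([.5216,-.0946,.16],o,yaw=-.186))
E
```

```text
[ 1.06924174 -0.15196544 -1.21891625] [0.52653498 0.3640094  0.05844035] 0.6643118958230904
(array([0.52641669, 0.36474061, 0.02898826]), np.float64(0.00015589555315087544), (319.9666442871094, 269.1802673339844)) [-0.00026955 -0.0006764   0.00600154]
(array([  80.4,  451.3, -102.8]), np.float64(-0.18620635195652016), np.float64(-0.00020635195652007887))
```

View pics/w13.png

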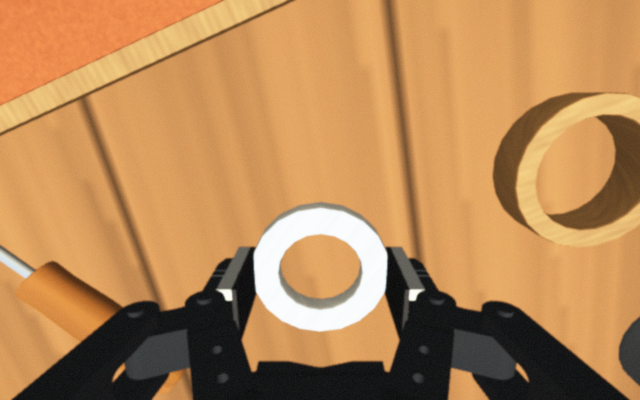

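>>> arm_command([
  [50,[5,30,-50],0],
  [50,[14,85,-75],0],
  [50,[24,143,-80],0],
  [50,[34,202,-80],0],
  [50,[45,260,-80],0],
  [50,[56,319,-80],0],
  [50,[67,378,-80],0],
  [50,[77,430,-80],0],
])

```text
t: 14.02
eef_pos: [0.5206, -0.0766, 0.1354]
tool_rot: [0.0, 0.996, -0.093, -0.0]
contact_force: [1.0, 0.5, -1.7]
gripper_width: 0.66
```

>>> arm_command([
  [50,[3,20,0],0],
  [50,[3,21,0],0],
  [50,[3,21,0],0],
  [50,[3,21,20],0],
  [50,[3,21,35],0],
  [50,[3,21,35],0],
  [50,[3,21,35],0],
])

```text
t: 14.9
eef_pos: [0.5205, -0.0948, 0.1006]
tool_rot: [-0.0, 0.996, -0.093, -0.0]
contact_force: [-0.5, -0.3, -0.7]
gripper_width: 0.661
```

```bash
python3 - <<'E'
from parts import *
o=status.get_obs();m=camera_model('wrist');print(o['contact_force'],o['eef_pos'],o['gripper_width'])
print(shift([.5215,-.0953,.058],o,yaw=-.186))
im=read_camera('wrist');cv2.imwrite('pics/w14.png',im)
z=o['eef_pos'][2]-.006
a=circ(im,m,322,265,z,.03,205);print(a,toolR(o).T@(np.array([*a[0][:2],z])-o['eef_pos']))
E
```

```text
[-0.47900963 -0.32495472 -0.70491298] [ 0.52048574 -0.09478956  0.10060678] 0.6613827732387254
(array([ 1.1,  0.3, 42.6]), np.float64(-0.1855289712470893), np.float64(0.0004710287529106072))
(array([ 0.52034524, -0.09422725,  0.02899463]), np.float64(0.00016313135930110662), (320.0244445800781, 269.48809814453125)) [-0.00023948 -0.00052537  0.00600021]
```

View pics/w14.png

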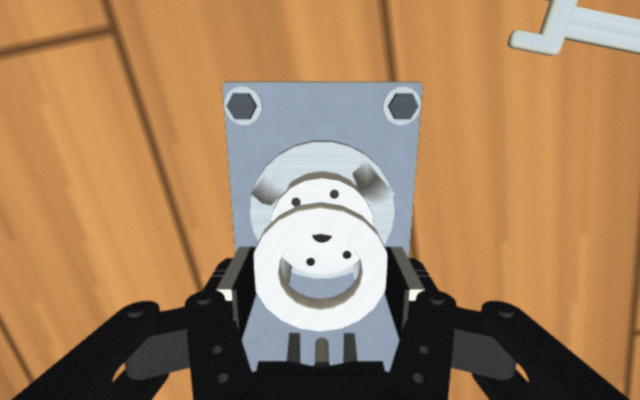

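>>> arm_command([
  [50,[1.1,0.3,15],0],
  [50,[1.1,0.3,25],0],
  [50,[1.1,0.3,33],0],
  [50,[1.1,0.3,39],0],
  [50,[1.1,0.3,39],0],
  [50,[1.1,0.3,39],0],
])

```text
t: 15.7
eef_pos: [0.5215, -0.0955, 0.0619]
tool_rot: [-0.0, 0.996, -0.093, 0.0]
contact_force: [0.7, 0.4, -1.3]
gripper_width: 0.663
```

```bash
python3 - <<'E'
from parts import *
o=status.get_obs();m=camera_model('wrist');print(o['contact_force'],o['eef_pos'],o['gripper_width'])
print(shift([.5215,-.0953,.058],o,yaw=-.186))
im=read_camera('wrist');cv2.imwrite('pics/w15.png',im)
E
```

```text
[ 0.74709647  0.37075233 -1.29308816] [ 0.52148286 -0.09554528  0.06188302] 0.6629028715632346
(array([-0. , -0.2,  3.9]), np.float64(-0.1859240845505193), np.float64(7.591544948071238e-05))
```

View pics/w15.png

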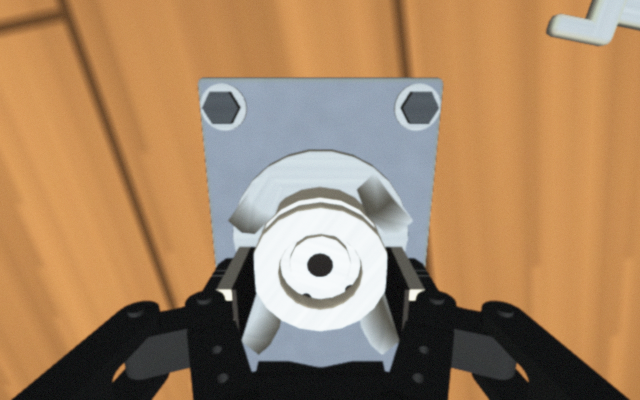

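>>> arm_command([
  [50,[0,-0.1,2.5],0],
  [50,[0,-0.1,4],0],
  [50,[0,-0.1,4],0],
  [74,[0,-0.1,4],0],
  [74,[0,-0.1,4],0],
  [74,[0,-0.1,4],0],
  [74,[0,-0.1,-30],0],
  [74,[0,-20,-70],0],
])

```text
t: 16.75
eef_pos: [0.5242, -0.0774, 0.1318]
tool_rot: [0.0, 0.996, -0.094, -0.001]
contact_force: [0.3, 0.6, -0.1]
gripper_width: 0.868
```

```bash
python3 - <<'E'
from parts import *
o=status.get_obs();m=camera_model('wrist');print(o['contact_force'],o['eef_pos'],o['gripper_width'])
im=read_camera('wrist');cv2.imwrite('pics/w16.png',im)
print(proj(m,np.array([.5216,-.0946,.052])))
print(shift([.4525,.1914,.10],o,yaw=-.186))
E
```

```text
[ 0.34654618  0.56755402 -0.13743285] [ 0.52424377 -0.0774346   0.13180851] 0.8677156807599573
(np.float64(321.6679565531482), np.float64(240.30651603029332))
(array([-120.9, -250.6,   31.9]), np.float64(-0.18895158255906744), np.float64(-0.002951582559067356))
```

View pics/w16.png

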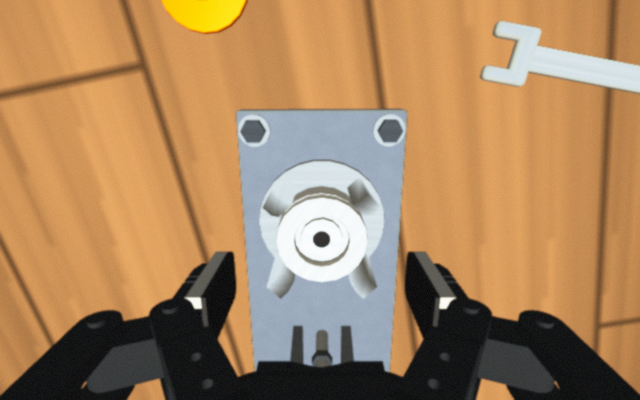

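The spacer is centred at (321.5,240); I predicted (321.7,240.3). Next is the cap: the pale one at (249,230) in the top view, not the orange one.

>>> arm_command([
  [74,[-25,-52,0],0],
  [74,[-50,-104,0],0],
  [74,[-75,-156,0],0],
  [74,[-100,-208,5],0],
  [74,[-119,-246,25],0],
  [74,[-121,-250,35],0],
  [74,[-121,-250,35],0],
  [74,[-121,-250,35],0],
])

```text
t: 17.8
eef_pos: [0.4532, 0.1906, 0.0969]
tool_rot: [0.0, 0.996, -0.094, 0.0]
contact_force: [-0.3, -0.1, -0.7]
gripper_width: 0.868
```

```bash
python3 - <<'E'
from parts import *
o=status.get_obs();m=camera_model('wrist');print(o['t'],o['contact_force'],o['eef_pos'])
im=read_camera('wrist');cv2.imwrite('pics/w17.png',im)
c=proj(m,np.array([.4525,.1914,.006]));a=circ(im,m,*c,.006,.03,215);print(c,a)
print(shift([*a[0][:2],.017],o,yaw=-.186))
E
```

```text
17.8 [-0.31949202 -0.08562616 -0.70337037] [0.45316858 0.19063244 0.0969457 ]
(np.float64(319.13723484861674), np.float64(208.60393872684116)) (array([0.45186027, 0.1906771 , 0.02943264]), np.float64(0.00018169952658309355), (318.3937072753906, 208.2134246826172))
(array([-1.3,  0.2, 79.9]), np.float64(-0.18827128904735538), np.float64(-0.002271289047355296))
```

View pics/w17.png

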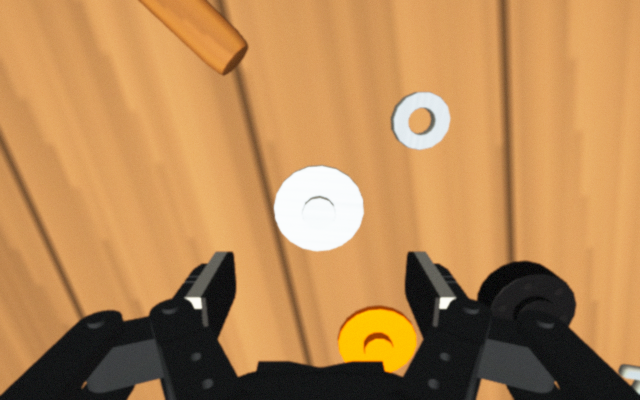

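>>> arm_command([
  [72,[-1.3,0.2,35],0],
  [70,[-1.3,0.2,60],0],
  [68,[-1.3,0.2,73],0],
  [66,[-1.3,0.2,75],0],
  [66,[-1.3,0.2,75],0],
])

```text
t: 18.48
eef_pos: [0.4518, 0.1922, 0.0225]
tool_rot: [-0.0, 0.996, -0.093, 0.001]
contact_force: [-0.1, -0.1, -0.4]
gripper_width: 0.774
```

```bash
python3 - <<'E'
from parts import *
o=status.get_obs();m=camera_model('wrist');print(o['t'],o['contact_force'],o['eef_pos'])
im=read_camera('wrist');cv2.imwrite('pics/w18.png',im)
c=proj(m,np.array([.4519,.1907,.006]));a=circ(im,m,*c,.006,.03,215);print(c,a)
print(shift([*a[0][:2],.0165],o,yaw=-.186))
E
```

```text
18.475 [-0.11306038 -0.12659827 -0.42250954] [0.45178196 0.19219175 0.02246836]
(np.float64(321.3794874507562), np.float64(265.3690883443711)) (array([0.45195363, 0.19077226, 0.02925107]), np.float64(0.00012359652261802537), (321.455078125, 262.1126708984375))
(array([0.4, 1.4, 6. ]), np.float64(-0.18647947857564035), np.float64(-0.00047947857564034635))
```

View pics/w18.png

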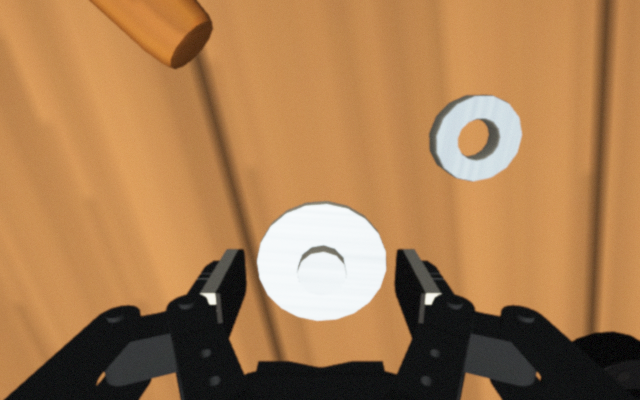

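>>> arm_command([
  [64,[0.4,1.4,4],0],
  [64,[0.4,1.4,6],0],
  [64,[0.4,1.4,6],0],
])

```text
t: 18.9
eef_pos: [0.4512, 0.1906, 0.0157]
tool_rot: [0.0, 0.996, -0.093, -0.0]
contact_force: [0.4, 0.4, -0.2]
gripper_width: 0.752
```

>>> arm_command([
  [50,[0,0,0],0],
  [50,[0,0,0],0],
  [50,[0,0,0],0],
  [50,[0,0,0],0],
])

```text
t: 19.4
eef_pos: [0.4513, 0.1907, 0.0166]
tool_rot: [0.0, 0.996, -0.093, 0.0]
contact_force: [-2.3, -2.3, 11.0]
gripper_width: 0.656
```

>>> arm_command([
  [50,[0,0,-20],0],
  [50,[0,0,-40],0],
  [50,[0,0,-40],0],
])

```text
t: 19.77
eef_pos: [0.4521, 0.1911, 0.0568]
tool_rot: [-0.001, 0.996, -0.093, 0.001]
contact_force: [0.1, -0.4, -1.4]
gripper_width: 0.654
```

```bash
python3 - <<'E'
from parts import *
o=status.get_obs();m=camera_model('wrist');print(o['contact_force'],o['eef_pos'],o['gripper_width'])
im=read_camera('wrist');cv2.imwrite('pics/w19.png',im)
z=o['eef_pos'][2]-.0165+.006
a=circ(im,m,322,265,z,.03,205);print(a,toolR(o).T@(np.array([*a[0][:2],z])-o['eef_pos']))
print(shift([.5216,-.0946,.13],o,yaw=-.186))
E
```

```text
[ 0.07159658 -0.38417883 -1.35632367] [0.45214572 0.19106582 0.05677169] 0.6544854639243839
(array([0.45204171, 0.19163783, 0.02904504]), np.float64(0.00019595171913550785), (320.0090026855469, 264.5194091796875)) [-0.00023093 -0.00052789  0.01050029]
(array([121.3, 267.8, -73.3]), np.float64(-0.18620612919551227), np.float64(-0.00020612919551221687))
```

View pics/w19.png

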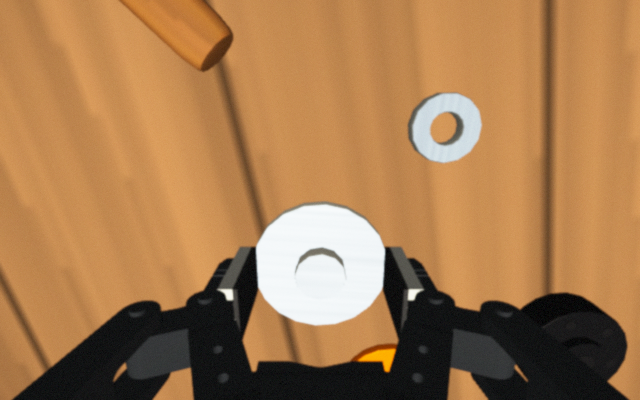

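>>> arm_command([
  [50,[12,26,-40],0],
  [50,[36,80,-70],0],
  [50,[60,133,-73],0],
  [50,[84,186,-73],0],
  [50,[108,238,-73],0],
  [50,[121,266,-73],0],
  [50,[121,268,-73],0],
  [50,[121,268,-73],0],
])

```text
t: 20.82
eef_pos: [0.52, -0.0942, 0.128]
tool_rot: [-0.0, 0.996, -0.093, -0.001]
contact_force: [-0.2, 0.0, -0.5]
gripper_width: 0.659
```

>>> arm_command([
  [50,[0,0,15],0],
  [50,[0,0,28],0],
  [50,[0,0,28],0],
  [50,[0,0,28],0],
])

```text
t: 21.32
eef_pos: [0.5207, -0.0947, 0.1007]
tool_rot: [-0.0, 0.996, -0.093, -0.0]
contact_force: [0.1, -0.5, -1.1]
gripper_width: 0.653
```

```bash
python3 - <<'E'
from parts import *
o=status.get_obs();m=camera_model('wrist');print(o['contact_force'],o['eef_pos'],o['gripper_width'])
im=read_camera('wrist');cv2.imwrite('pics/w20.png',im)
print(shift([.5215,-.0952,.0686],o,yaw=-.186))
E
```

```text
[ 0.08440113 -0.53587303 -1.1191292 ] [ 0.5206679  -0.09471166  0.10065558] 0.6533893750470563
(array([ 0.9,  0.3, 32.1]), np.float64(-0.18533652783359544), np.float64(0.0006634721664044996))
```

View pics/w20.png

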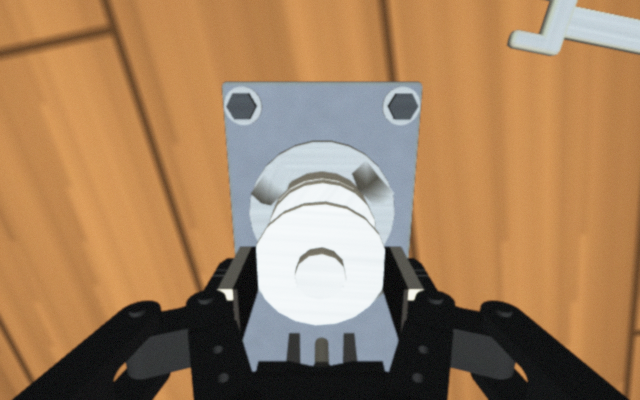

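>>> arm_command([
  [50,[0.9,0.3,12],0],
  [50,[0.9,0.3,21],0],
  [50,[0.9,0.3,28],0],
  [50,[0.9,0.3,29],0],
  [50,[0.9,0.3,29],0],
])

```text
t: 22.0
eef_pos: [0.5214, -0.0955, 0.0717]
tool_rot: [0.0, 0.996, -0.093, -0.0]
contact_force: [0.7, -0.2, -1.0]
gripper_width: 0.653
```

```bash
python3 - <<'E'
from parts import *
o=status.get_obs();print(o['contact_force'],o['eef_pos'],shift([.5215,-.0952,.0686],o,yaw=-.186))
E
```

```text
[ 0.7202182  -0.23012061 -0.99340589] [ 0.52139218 -0.09554758  0.07172632] (array([ 0. , -0.4,  3.1]), np.float64(-0.18595091210760736), np.float64(4.908789239266298e-05))
```

>>> arm_command([
  [50,[0,-0.2,2],0],
  [50,[0,-0.2,3.2],0],
  [50,[0,-0.2,3.2],0],
  [74,[0,-0.2,3.2],0],
  [74,[0,-0.2,3.2],0],
  [74,[0,-0.2,3.2],0],
  [74,[0,-0.2,-30],0],
  [74,[0,-20,-60],0],
])

```text
t: 23.0
eef_pos: [0.5248, -0.0773, 0.1322]
tool_rot: [0.0, 0.996, -0.094, -0.001]
contact_force: [1.2, 0.7, -0.1]
gripper_width: 0.864
```

```bash
python3 - <<'E'
from parts import *
o=status.get_obs();m=camera_model('wrist');print(o['contact_force'],o['eef_pos'],o['gripper_width'])
im=read_camera('wrist');cv2.imwrite('pics/w21.png',im)
print(proj(m,np.array([.5216,-.0946,.058])))
im=read_camera('scene');cv2.imwrite('pics/s21.png',cv2.resize(im[100:270,240:400],None,fx=3.5,fy=3.5,interpolation=cv2.INTER_CUBIC))
im=read_camera('top');cv2.imwrite('pics/t21.png',cv2.resize(im[170:260,290:450],None,fx=5,fy=5,interpolation=cv2.INTER_CUBIC))
E
```

```text
[ 1.21239045  0.65544227 -0.11700282] [ 0.52475914 -0.07726414  0.13222228] 0.8642009071056045
(np.float64(320.73321948227834), np.float64(244.31390085698231))
```

View pics/w21.png

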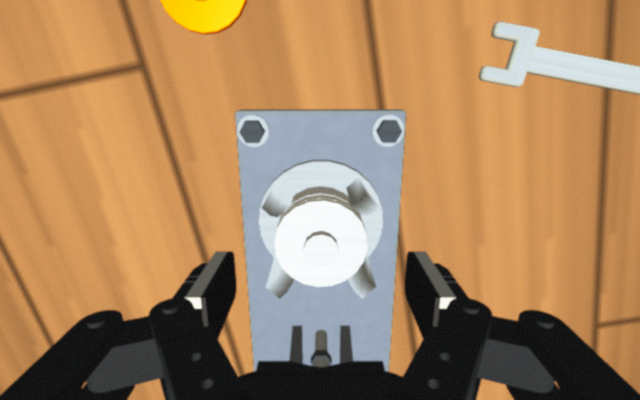

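View pics/s21.png

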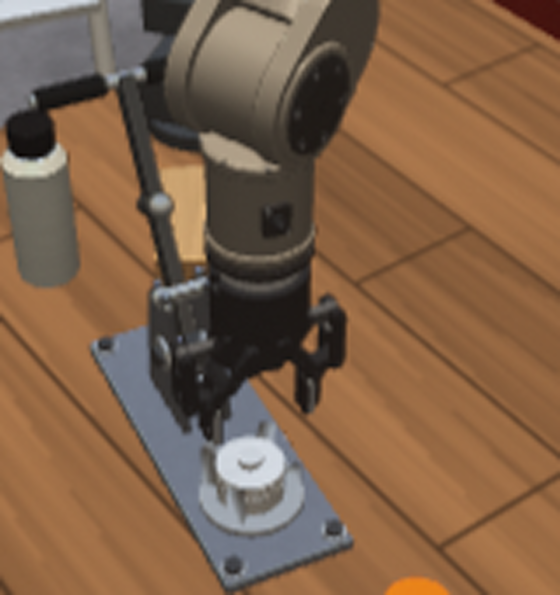

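View pics/t21.png

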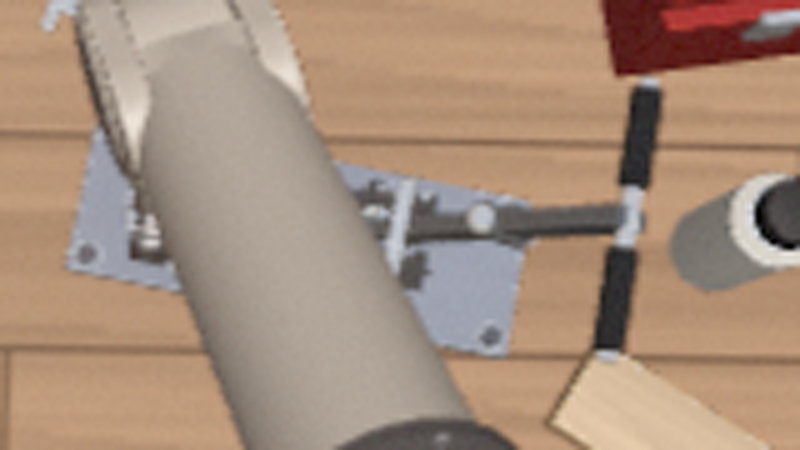

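```bash
python3 - <<'E'
from parts import *
o=status.get_obs();print(o['q'].round(3),o['t'])
m=camera_model('wrist');mt=camera_model('top')
c,s=np.cos(-.186),np.sin(-.186);R=np.array([[c,-s,0],[s,c,0],[0,0,1]]);P=np.array([.5216,-.0946,0])
W=lambda x,y,z:P+R@np.array([x,y,z])/1000
k=W(-62,-138.5,142);print('knob',k,[ (n,proj(camera_model(n),k)) for n in('top','scene')])
for x in(-48,48):
  g=W(x,-130+240*np.cos(2.1),86+240*np.sin(2.1));print('grip',g,[ (n,proj(camera_model(n),g)) for n in('top','scene')])
for p in (W(-62,-70,260),W(-62,-138.5,230)):print(p,shift(p,o,yaw=1.385))
E
```

```text
[ 0.535  0.463 -0.638  1.969  0.372  0.823 -0.493] 23.15
knob [ 0.43505667 -0.2192455   0.142     ] [('top', (np.float64(366.6275151432124), np.float64(231.60155509224393))), ('scene', (np.float64(311.05495274319185), np.float64(177.7592813767666)))]
grip [ 0.42798048 -0.33255435  0.29317025] [('top', (np.float64(413.19097956085216), np.float64(228.90989625618934))), ('scene', (np.float64(290.6643522754957), np.float64(118.78386114615357)))]
grip [ 0.52232466 -0.35030757  0.29317025] [('top', (np.float64(418.12229063721475), np.float64(197.2784466269626))), ('scene', (np.float64(260.60352290770186), np.float64(126.37367835080933)))]
[ 0.44772433 -0.15192701  0.26      ] (array([ -62.9,   90.1, -127. ]), np.float64(-0.1843275727122654), np.float64(-1.5693275727122655))
[ 0.43505667 -0.2192455   0.23      ] (array([-63.1, 158.6, -97. ]), np.float64(-0.1843275727122654), np.float64(-1.5693275727122655))
```

>>> arm_command([
  [60,[0,0,-50],0],
  [50,[-10,20,-100],0.17],
  [46,[-25,50,-110],0.35],
  [46,[-40,85,-110],0.52],
  [46,[-55,120,-105],0.7],
  [46,[-63,150,-100],0.87],
  [46,[-63,158,-97],1.05],
  [46,[-63,158,-97],1.22],
])

```text
t: 24.15
eef_pos: [0.4324, -0.2211, 0.2273]
tool_rot: [0.001, 0.76, -0.65, -0.001]
contact_force: [-0.1, -0.0, 0.7]
gripper_width: 0.54
```

>>> arm_command([
  [46,[0,0,0],0.17],
  [46,[0,0,0],0.35],
  [46,[0,0,0],0.35],
  [46,[0,0,0],0.35],
])

```text
t: 24.65
eef_pos: [0.4336, -0.2197, 0.2282]
tool_rot: [-0.0, -0.64, 0.768, 0.0]
contact_force: [-0.3, -0.1, 0.8]
gripper_width: 0.539
```

```bash
cat > pr.py <<'E'
from parts import *
c,s=np.cos(-.186),np.sin(-.186);RP=np.array([[c,-s,0],[s,c,0],[0,0,1]]);P=np.array([.5216,-.0946,0])
W=lambda x,y,z:P+RP@np.array([x,y,z])/1000
inv=lambda X:(RP.T@(np.array(X)-P)*1000).round(1)
E
python3 - <<'E'
from pr import *
o=status.get_obs();m=camera_model('wrist');print(o['t'],o['q'].round(2),inv(o['eef_pos']),o['contact_force'])
print(shift(W(-62,-138.5,142),o,yaw=-1.757))
im=read_camera('wrist');cv2.imwrite('pics/w22.png',im);print(proj(m,W(-62,-138.5,142)))
E
```

```text
24.65 [ 0.68  0.22 -0.39  2.    0.1   0.95 -1.51] [ -63.4 -139.2  228.2] [-0.29475935 -0.05966294  0.81725192]
(array([-0.7, -1.5, 86.2]), np.float64(-1.7528794583881926), np.float64(0.004120541611807305))
(np.float64(319.7155783577597), np.float64(208.6660213446419))
```

View pics/w22.png

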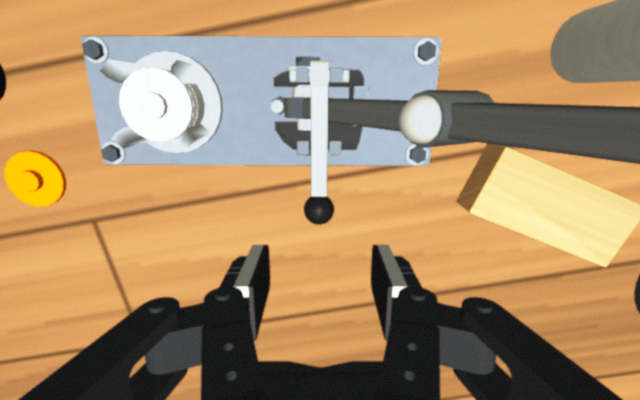

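>>> arm_command([
  [46,[-0.7,-1.3,40],0],
  [46,[-0.7,-1.3,70],0],
  [46,[-0.7,-1.3,86],0],
  [46,[-0.7,-1.3,86],0],
  [46,[-0.7,-1.3,86],0],
])

```text
t: 25.32
eef_pos: [0.4362, -0.2194, 0.1438]
tool_rot: [0.0, -0.639, 0.769, -0.001]
contact_force: [-0.2, -0.3, -0.3]
gripper_width: 0.537
```

```bash
python3 - <<'E'
from pr import *
o=status.get_obs();m=camera_model('wrist');print(o['t'],o['q'].round(2),inv(o['eef_pos']),o['contact_force'])
print(shift(W(-62,-138.5,142),o,yaw=-1.757))
im=read_camera('wrist');cv2.imwrite('pics/w23.png',im);print(proj(m,W(-62,-138.5,142)))
E
```

```text
25.325 [ 0.65  0.33 -0.37  2.07  0.17  0.76 -1.58] [ -60.8 -138.4  143.8] [-0.19050392 -0.33899871 -0.28022832]
(array([0.1, 1.2, 1.8]), np.float64(-1.75566618053248), np.float64(0.00133381946751987))
(np.float64(321.5874160691617), np.float64(279.856207394408))
```

View pics/w23.png

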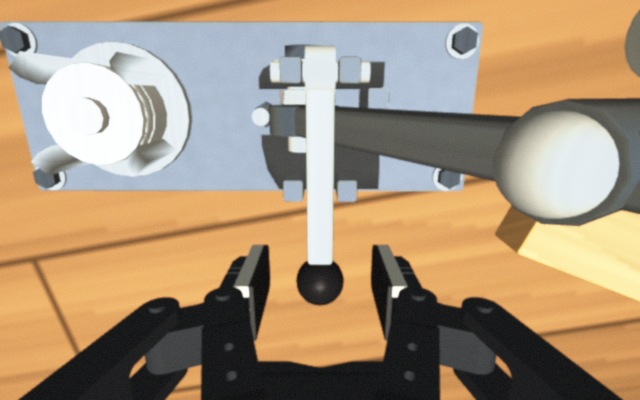

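>>> arm_command([
  [10,[0,1.2,2],0],
  [10,[0,1.2,2],0],
  [10,[0,1.2,2],0],
  [10,[0,1.2,2],0],
  [10,[0,1.2,2],0],
], squeeze=25)

```text
t: 26.0
eef_pos: [0.4344, -0.2188, 0.1411]
tool_rot: [0.0, -0.639, 0.769, -0.0]
contact_force: [-1.7, 0.9, 5.4]
gripper_width: 0.21
```

```bash
python3 - <<'E'
from pr import *
o=status.get_obs();print(o['t'],inv(o['eef_pos']),o['contact_force'],o['gripper_width'])
im=read_camera('wrist');cv2.imwrite('pics/w24.png',im)
E
```

```text
26.0 [ -62.7 -138.2  141.1] [-1.73101667  0.92438872  5.44131573] 0.20957830638634375
```

View pics/w24.png

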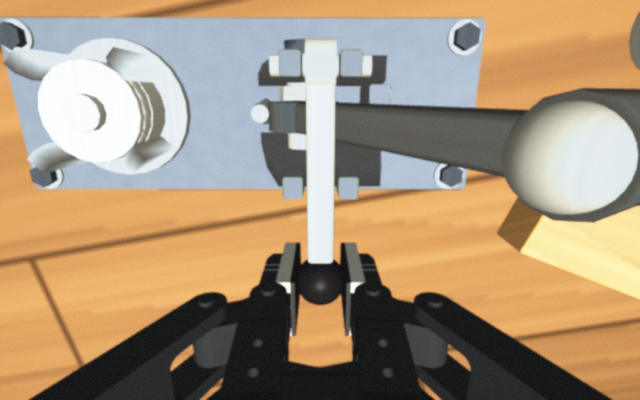

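>>> arm_command([
  [10,[0,-3,-22],0],
  [10,[0,-12,-43],0],
  [10,[0,-26.5,-60],0],
  [10,[0,-45,-73],0],
  [10,[0,-66,-80.5],0],
  [10,[0,-88.5,-81.5],0],
  [10,[0,-110.5,-77],0],
  [10,[0,-125,-70],0],
])

```text
t: 27.05
eef_pos: [0.5585, -0.2422, 0.2109]
tool_rot: [0.0, -0.639, 0.769, -0.001]
contact_force: [-0.5, 0.3, -0.2]
gripper_width: 0.116
```

```bash
python3 - <<'E'
from pr import *
o=status.get_obs();print(o['t'],o['q'].round(2),inv(o['eef_pos']),o['contact_force'],o['gripper_width'])
im=read_camera('wrist');cv2.imwrite('pics/w25.png',im)
im=read_camera('scene');cv2.imwrite('pics/s25.png',cv2.resize(im[80:270,220:400],None,fx=3,fy=3,interpolation=cv2.INTER_CUBIC))
E
```

```text
27.05 [ 0.58  0.43 -0.36  1.74  0.18  1.   -1.6 ] [  63.5 -138.2  210.9] [-0.49285944  0.26864369 -0.16684267] 0.11622694783802567
```

View pics/w25.png

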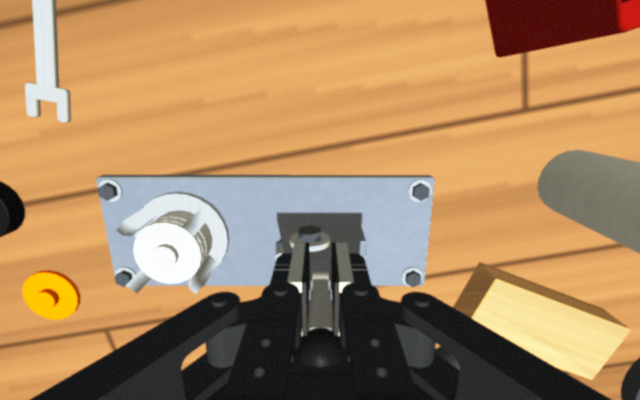

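View pics/s25.png

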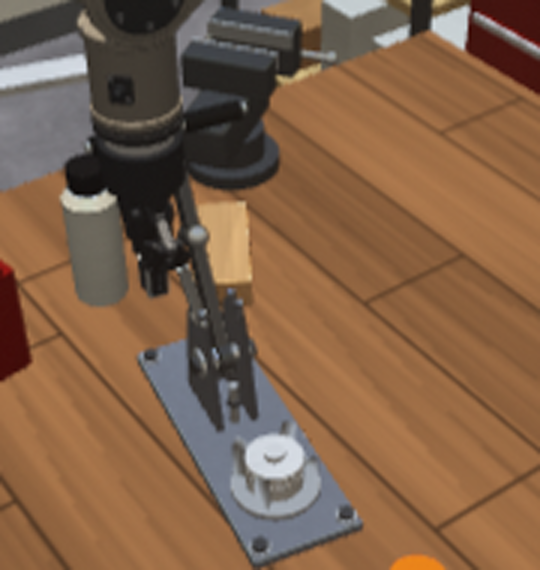

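```bash
python3 - <<'E'
from pr import *
m=camera_model('wrist')
for v in(340,350,360):
    c,d=ray(m,321,v);C=inv(c);D=RP.T@d
    # intersect circle radius 82 about hinge in xz
    t=np.linspace(.05,.3,2501);X=C[None]+1000*t[:,None]*D
    r=np.hypot(X[:,0]-20,X[:,2]-142);k=np.where(np.diff(np.sign(r-82)))[0]
    print(v,[(X[i].round(1),round(np.pi-np.arctan2(X[i,2]-142,X[i,0]-20),3)) for i in k])
E
```

```text
340 [(array([  42.3, -137.8,  221. ]), np.float64(1.846)), (array([ -53.3, -138.4,  105.2]), np.float64(5.818))]
350 [(array([  38.4, -137.8,  221.9]), np.float64(1.797)), (array([ -56.5, -138.4,  112.7]), np.float64(5.917))]
360 [(array([  34.3, -137.8,  222.8]), np.float64(1.746)), (array([ -59.1, -138.4,  120.3]), np.float64(6.016))]
```

>>> arm_command([
  [46,[0,0,0],0],
  [46,[0,0,0],0],
  [46,[0,20,0],0],
  [46,[0,45,0],0],
  [46,[0,62,0],0],
  [10,[0,62,0],0],
  [0,[0,62,0],0],
  [0,[0,62,0],0],
])

```text
t: 28.15
eef_pos: [0.4965, -0.2308, 0.2107]
tool_rot: [-0.0, -0.639, 0.77, -0.0]
contact_force: [0.0, 0.0, -0.3]
gripper_width: -0.0
```

```bash
python3 - <<'E'
from pr import *
o=status.get_obs();m=camera_model('wrist');print(o['t'],o['q'].round(2),inv(o['eef_pos']),o['contact_force'],o['gripper_width'])
im=read_camera('wrist');cv2.imwrite('pics/w26.png',im)
for a in(1.5,1.8,2.0,2.2):print(a,proj(m,W(20-82*np.cos(a),-138.5,142+82*np.sin(a))))
E
```

```text
28.15 [ 0.63  0.34 -0.38  1.88  0.15  0.95 -1.57] [   0.5 -138.4  210.7] [ 0.01806024  0.00303432 -0.25373476] -8.712723432064395e-05
1.5 (np.float64(321.7587158468487), np.float64(264.93903722811785))
1.8 (np.float64(321.9237587787255), np.float64(199.13915707144625))
2.0 (np.float64(321.96055905266206), np.float64(152.36026225771755))
2.2 (np.float64(321.93300574185906), np.float64(109.62654882652527))
```

View pics/w26.png

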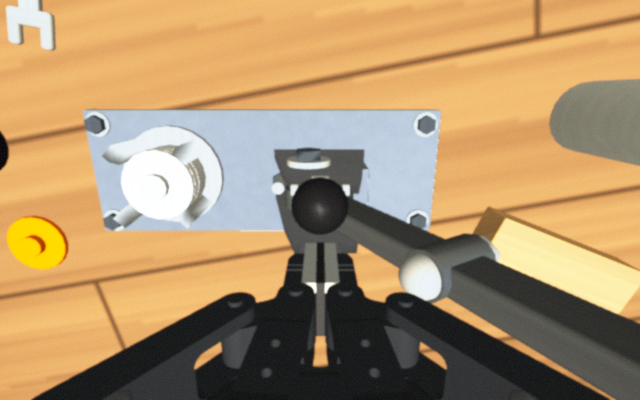

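>>> arm_command([
  [0,[0,-15,0],0],
  [0,[0,-28,0],0],
  [0,[0,-38,0],0],
  [0,[0,-46,0],0],
  [0,[0,-48,0],0],
  [0,[0,-48,0],0],
])

```text
t: 28.95
eef_pos: [0.538, -0.2381, 0.21]
tool_rot: [-0.004, -0.638, 0.77, 0.005]
contact_force: [-20.4, 5.8, 14.6]
gripper_width: 0.0
```

```bash
python3 - <<'E'
from pr import *
o=status.get_obs();m=camera_model('wrist');print(o['t'],inv(o['eef_pos']),o['contact_force'],o['gripper_width'])
im=read_camera('wrist');cv2.imwrite('pics/w27.png',im)
for a in(1.5,1.8,2.0,2.2):print(a,proj(m,W(20-82*np.cos(a),-138.5,142+82*np.sin(a))))
E
```

```text
28.95 [  42.7 -138.   210. ] [-20.39670465   5.76176194  14.55993505] 0.0002343192434994854
1.5 (np.float64(322.47502704406196), np.float64(360.8645061896972))
1.8 (np.float64(322.6411084574053), np.float64(305.32629684998636))
2.0 (np.float64(322.66471892624594), np.float64(262.31106563013645))
2.2 (np.float64(322.614350902145), np.float64(219.99139292493243))
```

View pics/w27.png

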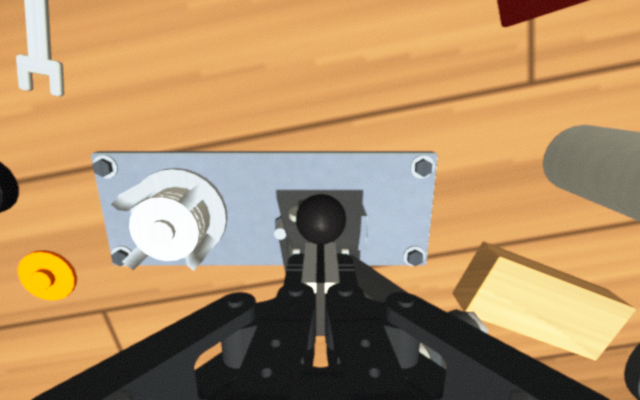

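>>> arm_command([
  [10,[0,12,0],0],
  [20,[0,12,-50],0],
  [50,[10,15,-105],0],
  [50,[35,35,-150],0],
  [50,[70,60,-160],0],
  [50,[105,85,-160],0],
  [50,[113,91,-160],0],
  [50,[113,91,-160],0],
])

```text
t: 30.0
eef_pos: [0.4333, -0.3338, 0.3709]
tool_rot: [0.0, -0.638, 0.77, -0.0]
contact_force: [-0.3, 0.8, 0.3]
gripper_width: 0.58
```

>>> arm_command([
  [50,[0,0,0],0],
  [50,[0,0,0],0],
])

```text
t: 30.25
eef_pos: [0.4342, -0.3324, 0.3707]
tool_rot: [0.0, -0.64, 0.769, 0.0]
contact_force: [-0.6, 0.3, 0.3]
gripper_width: 0.581
```

```bash
python3 - <<'E'
from pr import *
o=status.get_obs();m=camera_model('wrist');print(o['t'],o['q'].round(2),inv(o['eef_pos']),o['contact_force'],o['gripper_width'])
im=read_camera('wrist');cv2.imwrite('pics/w28.png',im)
g=W(-48,-251.2,293.2);print(shift(g,o,yaw=-1.757))
for x in(-79,-48,-17):print(x,proj(m,W(x,-251.2,293.2)))
E
```

```text
30.25 [ 0.81  0.19 -0.32  1.68  0.06  1.28 -1.27] [ -41.9 -249.9  370.7] [-0.59110568  0.30840092  0.33779951] 0.5814630409643403
(array([ 1.3,  6.1, 77.5]), np.float64(-1.753509350083322), np.float64(0.0034906499166778016))
-79 (np.float64(322.58453235586614), np.float64(268.4065919631828))
-48 (np.float64(322.8915413298068), np.float64(224.458794204813))
-17 (np.float64(323.2250045082443), np.float64(176.72412333270012))
```

View pics/w28.png

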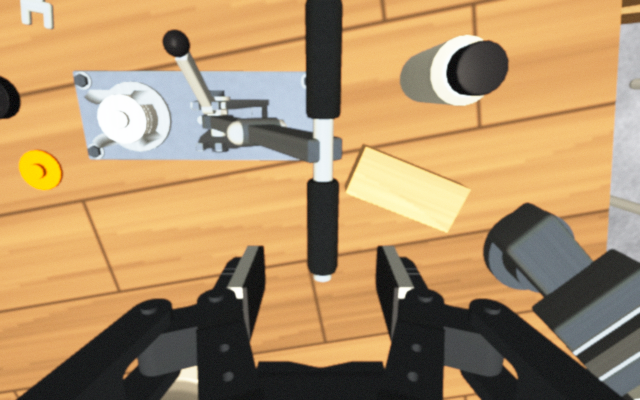

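>>> arm_command([
  [50,[1,6,40],0],
  [50,[1,6,65],0],
  [50,[1,6,77],0],
  [50,[1,6,77],0],
  [50,[1,6,77],0],
])

```text
t: 30.92
eef_pos: [0.4278, -0.3337, 0.2949]
tool_rot: [0.0, -0.639, 0.769, -0.001]
contact_force: [-0.8, 0.4, 0.2]
gripper_width: 0.589
```

```bash
python3 - <<'E'
from pr import *
o=status.get_obs();m=camera_model('wrist');print(o['t'],o['q'].round(2),inv(o['eef_pos']),o['contact_force'],o['gripper_width'])
im=read_camera('wrist');cv2.imwrite('pics/w29.png',im)
g=W(-48,-251.2,293.2);print(shift(g,o,yaw=-1.757))
E
```

```text
30.925 [ 0.82  0.23 -0.32  1.8   0.08  1.12 -1.28] [ -47.9 -252.3  294.9] [-0.81952213  0.3795963   0.20999461] 0.5885018442345514
(array([-1.1,  0.1,  1.7]), np.float64(-1.755788946219552), np.float64(0.001211053780447946))
```

View pics/w29.png

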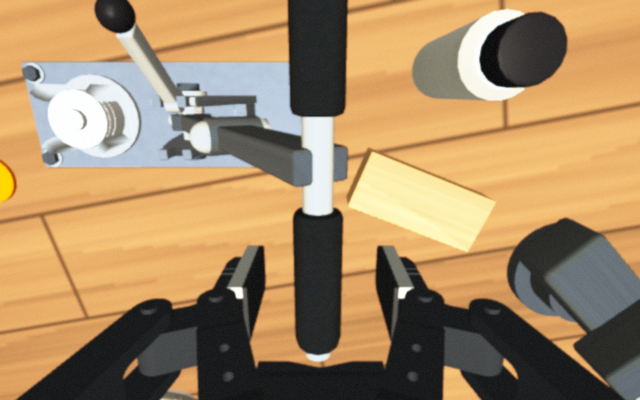

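>>> arm_command([
  [10,[-0.8,0,4],0],
  [10,[-0.8,0,4],0],
  [10,[-0.8,0,4],0],
  [10,[-0.8,0,4],0],
  [10,[-0.8,0,4],0],
], squeeze=80)

```text
t: 31.6
eef_pos: [0.4272, -0.3326, 0.2899]
tool_rot: [0.0, -0.639, 0.769, -0.0]
contact_force: [-0.4, 1.9, 2.0]
gripper_width: 0.213
```

```bash
python3 - <<'E'
from pr import *
o=status.get_obs();print(o['t'],inv(o['eef_pos']),o['contact_force'],o['gripper_width'])
im=read_camera('wrist');cv2.imwrite('pics/w30.png',im)
q=np.linspace(0,2.1,25);y=240*np.cos(2.1-q);z=240*np.sin(2.1-q)
for c in range(3):
    print([[10,[float(round(-(y[8*c+i]-y[8*c]),1)),0,float(round(-(z[8*c+i]-z[8*c]),1))],0] for i in range(1,9)])
E
```

```text
31.6 [ -48.8 -251.4  289.9] [-0.3806701   1.87373993  2.04726535] 0.2134761283822959
[[10, [-18.6, 0, -9.8], 0], [10, [-37.9, 0, -17.9], 0], [10, [-57.9, 0, -24.3], 0], [10, [-78.4, 0, -29.0], 0], [10, [-99.2, 0, -31.8], 0], [10, [-120.2, 0, -32.8], 0], [10, [-141.1, 0, -32.0], 0], [10, [-162.0, 0, -29.3], 0]]
[[10, [-20.5, 0, 4.5], 0], [10, [-40.6, 0, 10.7], 0], [10, [-60.0, 0, 18.7], 0], [10, [-78.6, 0, 28.3], 0], [10, [-96.4, 0, 39.6], 0], [10, [-113.0, 0, 52.3], 0], [10, [-128.6, 0, 66.4], 0], [10, [-142.8, 0, 81.9], 0]]
[[10, [-12.8, 0, 16.6], 0], [10, [-24.1, 0, 34.3], 0], [10, [-33.8, 0, 52.9], 0], [10, [-41.9, 0, 72.3], 0], [10, [-48.2, 0, 92.3], 0], [10, [-52.8, 0, 112.8], 0], [10, [-55.5, 0, 133.6], 0], [10, [-56.4, 0, 154.6], 0]]
```

View pics/w30.png

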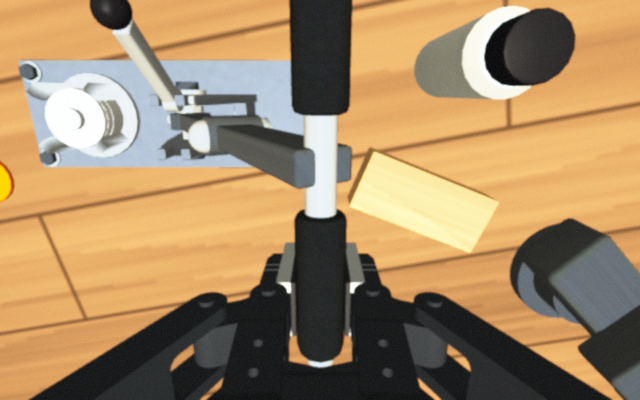

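>>> arm_command([
  [10,[-18.6,0,-9.8],0],
  [10,[-37.9,0,-17.9],0],
  [10,[-57.9,0,-24.3],0],
  [10,[-78.4,0,-29],0],
  [10,[-99.2,0,-31.8],0],
  [10,[-120.2,0,-32.8],0],
  [10,[-141,0,-32],0],
  [10,[-162,0,-29.3],0],
])

```text
t: 32.65
eef_pos: [0.4573, -0.1723, 0.3196]
tool_rot: [0.0, -0.639, 0.769, -0.001]
contact_force: [3.3, -5.7, -5.8]
gripper_width: 0.205
```

```bash
python3 - <<'E'
from pr import *
o=status.get_obs();i=inv(o['eef_pos']);print(o['t'],o['q'].round(2),i,o['contact_force'],o['gripper_width'],np.hypot(i[1]+130,i[2]-86+3))
im=read_camera('wrist');cv2.imwrite('pics/w31.png',im)
E
```

```text
32.65 [ 0.63  0.13 -0.44  1.87  0.06  1.15 -1.58] [-48.8 -88.2 319.6] [ 3.33154411 -5.66328969 -5.80313328] 0.20526846432608734 240.26402144307835
```

View pics/w31.png

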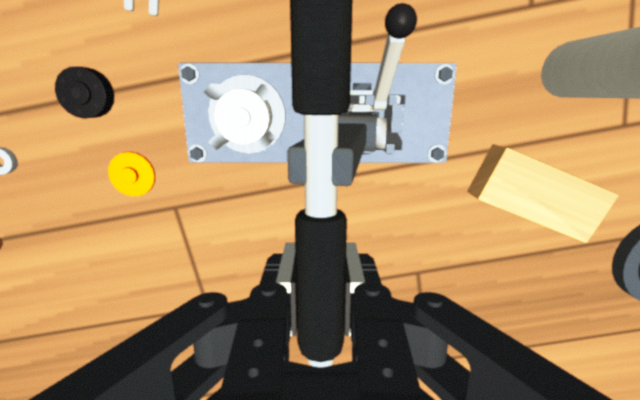

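Tracking the arc well (radius 240 mm).

>>> arm_command([
  [10,[-20.5,0,4.5],0],
  [10,[-40.6,0,10.7],0],
  [10,[-60,0,18.7],0],
  [10,[-78.6,0,28.3],0],
  [10,[-96.4,0,39.6],0],
  [10,[-113,0,52.3],0],
  [10,[-128.6,0,66.4],0],
  [10,[-142.8,0,81.9],0],
])

```text
t: 33.7
eef_pos: [0.4837, -0.0325, 0.2376]
tool_rot: [0.0, -0.639, 0.769, -0.001]
contact_force: [1.3, -5.4, 0.2]
gripper_width: 0.215
```

```bash
python3 - <<'E'
from pr import *
o=status.get_obs();i=inv(o['eef_pos']);print(o['t'],o['q'].round(2),i,o['contact_force'],o['gripper_width'],np.hypot(i[1]+130,i[2]-86+3))
E
```

```text
33.7 [ 0.42  0.22 -0.54  1.98  0.14  0.98 -1.95] [-48.7  54.  237.6] [ 1.34550726 -5.35778421  0.24611381] 0.2148307566038621 240.32719363401222
```

>>> arm_command([
  [10,[-12.8,0,16.6],0],
  [10,[-24.1,0,34.3],0],
  [10,[-33.8,0,52.9],0],
  [10,[-41.9,0,72.3],0],
  [10,[-48.2,0,92.3],0],
  [10,[-52.8,0,112.8],0],
  [10,[-55.5,0,133.6],0],
  [10,[-56.4,0,152],0],
])

```text
t: 34.7
eef_pos: [0.4942, 0.0229, 0.0854]
tool_rot: [0.0, -0.639, 0.769, -0.0]
contact_force: [-1.1, -3.4, 11.2]
gripper_width: 0.211
```

```bash
python3 - <<'E'
from pr import *
o=status.get_obs();i=inv(o['eef_pos']);print(o['t'],o['q'].round(2),i,o['contact_force'],o['gripper_width'],np.hypot(i[1]+130,i[2]-86+3))
E
```

```text
34.7 [ 0.23  0.46 -0.49  2.09  0.34  0.67 -2.24] [-48.7 110.4  85.4] [-1.0980819  -3.37610718 11.24012559] 0.21082656150167065 240.41197973478776
```

Now I'll press down to the stop with a few millimetres of overdrive.

>>> arm_command([
  [10,[0,0,3],0],
  [10,[0,0,5],0],
  [10,[0,0,7],0],
  [10,[0,0,7],0],
  [10,[0,0,7],0],
  [10,[0,0,7],0],
])

```text
t: 35.45
eef_pos: [0.4943, 0.0229, 0.0808]
tool_rot: [0.0, -0.639, 0.769, -0.001]
contact_force: [-7.5, -2.9, 29.0]
gripper_width: 0.207
```

```bash
python3 - <<'E'
from pr import *
o=status.get_obs();i=inv(o['eef_pos']);print(o['t'],o['q'].round(2),i,o['contact_force'],o['gripper_width'])
im=read_camera('wrist');cv2.imwrite('pics/w33.png',im)
im=read_camera('scene');cv2.imwrite('pics/s33.png',cv2.resize(im[90:300,200:420],None,fx=2.7,fy=2.7,interpolation=cv2.INTER_CUBIC))
E
```

```text
35.45 [ 0.22  0.47 -0.48  2.09  0.35  0.66 -2.25] [-48.6 110.4  80.8] [-7.47258717 -2.8986535  29.01243986] 0.2066496131656278
```

View pics/w33.png

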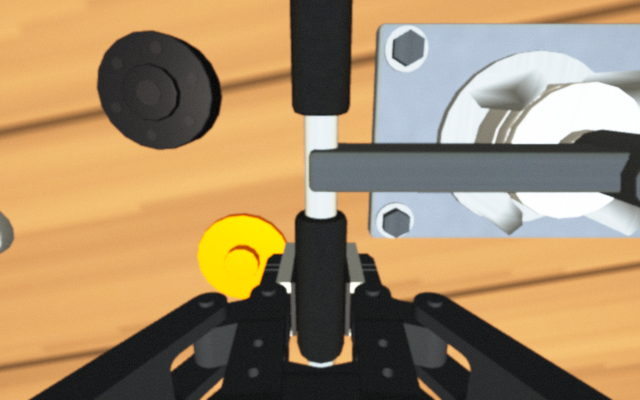

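View pics/s33.png

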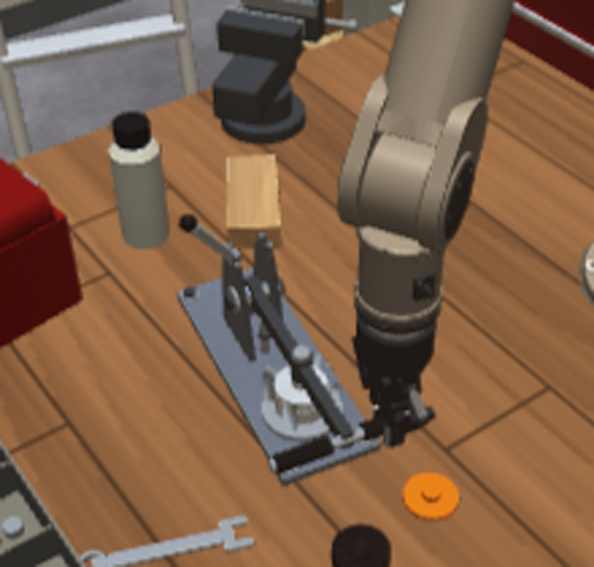

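>>> arm_command([
  [10,[0,0,-1],0],
  [10,[0,0,-1],0],
  [10,[0,0,-1],0],
  [10,[0,0,-1],0],
])

```text
t: 36.05
eef_pos: [0.4943, 0.0229, 0.0814]
tool_rot: [0.0, -0.639, 0.769, -0.001]
contact_force: [-6.2, -3.3, 23.9]
gripper_width: 0.208
```

```bash
python3 - <<'E'
from pr import *
o=status.get_obs();i=inv(o['eef_pos']);print(o['t'],i,o['contact_force'],o['joint_vel'].round(3))
bot.hand_in()
E
```

```text
36.05 [-48.6 110.4  81.4] [-6.18630487 -3.27714168 23.94011265] [-0.001  0.001 -0.    -0.     0.001  0.001  0.001]
the job is handed in; nothing more can be done
```

The hub, spacer and cap are stacked in the pocket, the safety bar is flipped open, and the lever is held down at its stop by its robot-side grip. I handed in at about 36 s of the 72 s; no verdict is reported.

- **Stack:** after each release the part's centre in the wrist view was within about 1 px of the predicted pocket centre. I checked the cap by eye only.
- **Safety bar:** the knob slipped out of the grip partway over, at about 1.8 rad. I pushed it on with the closed fingers until it reached the 2.2 rad mark in the picture. It was still open in the last scene view.
- **Lever:** the hand followed the 240 mm arc with the safety bar already open. It ended within about 2 mm of the height expected at the stop.
- **Final hold:** the arm was at rest with about 24 N upward on the tool. That is well above the roughly 11 N spring load, so the lever was on its stop. I did not measure the foot's force on the cap directly.
- **Bystanders:** I saw no contact or movement in the views I took. I did not measure their positions again at the end.

The camera views disagreed by 2–4 mm on part positions, and height estimates varied by a few millimetres, the cap most (1.6 to 5.7 mm against a nominal 6 mm). I used the wrist camera for both picking and placing, so that its error would mostly cancel.

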